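# Clear the dry-block heater and fit its cover plate on both dowel pins

### The arm

A 7-joint arm with a two-finger parallel gripper is mounted at the origin on a cart in front of the work surface, level with it; the furniture and walls round the work are solid. World frame = base frame: x ahead of the robot, y to its left, z up, the work surface at z = 0. Lengths are in m, angles in rad, forces in N, time in s.
With the tool pointing down it reaches from about 0.425 to 0.925 m from the base axis. Payload 6.8 kg.
Tool frame: the origin (TCP) lies between the finger pads, 19 mm behind the fingertips; this is the grasp point; z points along the fingers, y is the line along which they close (so a half turn about z gives the same grasp; the last joint's range is limited). The gripper opens to 85 mm and grips with 20 to 120 N. Pads are 22 mm wide; open, the fingers measure 114 mm over their backs; the gripper's body (76 mm by 85 mm) begins 54 mm behind the grasp point. The pads swing forward as they close: fully open they stand 13 mm farther back than shut.
Start: joints at [-0.108, 0.477, 0.022, 1.555, -0.011, 1.109, -0.083], TCP at [0.675, 0, 0.25] pointing down, gripper open.
Joint ranges: [-2.96, 2.96], [-0.34, 2.1], [-1.41, 1.46], [0.24, 2.44], [-1.37, 4.51], [0.17, 1.92], [-2.96, 2.96]. Speed limits (rad/s): [2.39, 2.39, 3.14, 3.14, 3.14, 3.14, 3.14].

### API

Orientations are given as a rotation vector (axis times angle).
In Python, from bench import get_obs, grab_frame, hand_in gives the robot as it stands.
- The arm moves only by the tool drive_tool, never from a script. Its argument "rows" is a list of rows, each an object with "offset": the shift along the tool's x, y, z as a fraction of full scale, a list of three; "rotation": the turn, a rotation vector about the tool's x, y, z as a fraction of full scale, a list of three; "claw": the opening, from 0 (shut) to 1 (fully open). In form: [{"offset": [tx, ty, tz], "rotation": [wx, wy, wz], "claw": claw}, ...]. A call has 1 to 20 rows; each row is the pose to reach, as a shift and turn from the pose commanded when the call began, along the tool's axes at that moment; what a row does not reach only later rows make up. Full scale, the value 1, is 0.15 m for a shift and 2 rad for a turn. A row lasts 1/12 s, in which the tool goes at most 41.7 mm and 7.16 degrees, less where a joint would pass 70% of its speed; a pose out of reach is approached as far as the arm can. A call with a number of a shift or a turn outside -1 to 1 is refused whole. A call with a gripper value outside its range is refused whole. The fingers move at their own pace and stop on an object; "force" is the grip in N (left out, the last holds). Time passes only in rows, so rows that repeat a pose let the fingers close. It gives the time, the measured TCP pose, the force, the opening and the grip force at its end, in the units of the state.
- get_obs(): the state, without advancing time (a new reading comes with each control period).
- grab_frame(name): name is "scene" or "side" or "wrist"; returns a dict with "frame" (384x512x3 uint8, red, green, blue), "z_map" (384x512 float32, m along the optical axis (not along the pixel's ray), 0 where there is no reading), "vfov" (degrees; the focal length in pixels is half the picture's height over the tangent of half this angle, whatever the lens; pixels are square), "cx", "cy" (the principal point, pixels), "R" (3x3) and "t" (3): a world point X has camera coordinates R X + t. Camera axes: x right, y down, z forward; pixel columns grow to the right and rows downward; lengths in m; the calibration is good to about 2 mm. A picture is of the moment at which its call begins.
- hand_in(): hands the job in; it is judged then, once.
The state is a dict: "clock": time; "joints": joint angles; "qvel": joint speeds; "tau": joint torques, N m; "tcp_pos": TCP position; "orientation": TCP orientation; "contact_force": force on the tool from outside, world axes, zero at the start; "moment": the same for the moment, N m; "grip_width": finger opening in m; "gripper_force": force on a finger pad.
Only numpy, scipy, OpenCV 4.12 (cv2) and the standard library are available. Lean on these libraries where they do the work, as an engineer would, in place of code of your own. Each camera call takes 0.05 s, during which the arm holds its last target. There are 200 camera calls.

### The job

A measuring cylinder has been left standing on the dry-block heater: move it, kept upright all the way, onto the round green mat so that its whole foot stands on the mat. Then take the blue cover plate off the sloping rest and lower it in the gripper (do not drop it) over both dowel pins of the heater, either way round, until it lies flush on the block, and let go. Leave all the other things on the bench standing where they are.

Things in the scene. Friction and masses are not known exactly. Their poses are not given: they have to be found in the camera images.
- cylinder: clear 50 ml glass measuring cylinder, 169 mm tall, foot 52 mm across; it is loose and tips easily; origin at the centre of its underside, z up along it. To the fingers it is a slim solid cone, wider than the glass looks: 52 mm at the foot, about 36 mm where to grip it, 140 mm above the underside. It stands on the middle of the heater at the start
- mat: round flat mat, green with black rim, 120 mm across, 4 mm thick, fixed; origin at the centre of its underside on the bench. Behind it (+x) stand a blue stirrer with a vial on it (140 mm high in all) and a tall electrode stand. The strip along the bench's front edge, x from 0.36 to 0.44, holds nothing over 65 mm high but the flask
- block: fixed aluminium dry-block heater on a black foot, 80 (x) by 150 (y) by 45 mm high; origin at the centre of its underside. Two upright steel dowel pins, 10 mm thick, stand on its top at y = +55 and -55 mm; they rise 28 mm above the top, the last 10 mm tapered to 3.6 mm
- block_seat (a point): centre of the heater's top face, midway between the feet of the two pins (45 mm above the bench); axes as the block's. The fitted plate's origin lies here
- plate: loose blue cover plate, about 0.2 kg, 76 (x) by 150 (y) by 8 mm; origin at the centre of its underside, z out of its upper face. Two through holes, 12.4 mm wide, at y = +-55 mm. Black grip on top: 14 mm (x) by 50 mm (y), its top 44 mm above the underside. Starts on the sloping rest, y level, z tilted 35 degrees from vertical towards the rest's -x side. Fits either way round
- plate_grip (a point): point inside the black grip on the plate's z axis, 32 mm above the plate's underside (12 mm below the grip's top): a good place for the TCP; axes as the plate's
- rest: fixed white sloping rest, 110 (x) by 160 (y) mm; its board rises 35 degrees from the -x side (low, with a 7 mm lip that holds the plate's lower edge) to the +x side, 79 mm high; origin at the centre of its underside; middle of the slope 48 mm up
- wash_bottle: bystander: white squeeze wash bottle with red cap and bent red spout, 209 mm tall with its spout (168 mm to the cap's top); origin at the bench; its body, 69 mm across, is centred 20 mm along its +y from the origin; loose
- flask: bystander: clear glass flask, 196 mm tall, 88 mm across at the foot, narrow neck; origin at the centre of its underside; loose, beside the mat
- vial: bystander: pink vial with blue cap, 21 mm across, 60 mm tall; origin at the centre of its underside; loose, by the heater's -x side
- dropper: bystander: amber dropper bottle, 33 mm across, 62 mm tall; origin at the centre of its underside; loose, by the heater's +x side
- buffer: bystander: blue bottle with white cap, 52 mm across, 108 mm tall; origin at the centre of its underside; loose
- stopper: bystander: brown rubber stopper, 32 mm across, 26 mm tall; origin at the centre of its underside; loose
- pen: bystander: blue pen, 142 mm long along its y, 11 mm thick; origin at the middle of its underside; loose
There are look-alikes about, which are no part of the job. Of the things like the mat, leave any that is yellow; of the rest the larger one is meant.

How it is judged:
On the way, in this order (a step that is already met when the one before it is completed fails the run):
1. the measuring cylinder stands upright and released with its whole foot on the mat (horizontal distance between cylinder and mat below 0.034 m and height (world z) of cylinder below 0.008 m and angle between cylinder's own z axis and vertical below 0.06 rad and contact force between the fingers and cylinder below 0.1 N), for 0.3 s.
2. the plate, still held in the gripper, has both pins in its holes (within 15 mm of the seat, square and level) (horizontal distance between plate and block_seat below 0.004 m and angle between the y axis of plate and the y axis of block, either way round below 0.05 rad and angle between plate's own z axis and vertical below 0.06 rad and z of plate in the frame of block_seat below 0.015 m and contact force between the fingers and plate above 0.5 N), for 0.1 s.
At the end, for the whole second after the job is handed in: the cylinder stands upright (within 3.4 degrees), at rest and released, its centre within 34 mm of the mat's; the plate lies flush on the heater over both pins: its underside within 2.5 mm of the top face, centre within 4 mm, turned and tilted less than 3 degrees (either way round), at rest (all of step 1 and horizontal distance between plate and block_seat below 0.004 m and angle between the y axis of plate and the y axis of block, either way round below 0.05 rad and angle between plate's own z axis and vertical below 0.06 rad and z of plate in the frame of block_seat between -0.003 and 0.0025 m and linear speed of each of plate, cylinder below 0.02 m/s); the robot touches nothing.
It fails at once if the measuring cylinder tips more than 23 degrees (angle between cylinder's own z axis and vertical above 0.4 rad).
It fails at once if a bystander (wash bottle, flask, vial, dropper bottle, blue bottle, stopper, pen) is moved more than 25 mm (distance of any of wash_bottle, flask, vial, dropper, buffer, stopper, pen from where it was at the start of the episode above 0.025 m).
It fails at once if a standing bystander tips more than 23 degrees (angle between any of wash_bottle, flask, vial, dropper, buffer, stopper's own z axis and vertical above 0.4 rad).
It also fails if it takes over 72 s, if anything falls off the work surface, if the arm or the gripper's body presses on something with over 40 N, if the wrist force passes 120 N, or if a joint passes its speed limit or range.

## Working session

There is one attempt and no reset: what is moved stays moved. The work goes in short steps, Python scripts to look and compute and a tool call to move; the robot and the scene stay as the last step left them, time stands still between calls to the robot, and variables do not carry over. Pictures are saved under pics/ and viewed, at most 10 in all, crops included, and the job is handed in when it is done.

Besides the shell and the picture viewer there is one more tool, called by a JSON object that holds its "op" and its "data", one argument or row to a line. drive_tool: Moves the arm, as the interface text tells. Its arguments: {"type":"object","properties":{"rows":{"type":"array","items":{"type":"object","properties":{"offset":{"type":"array","items":{"type":"number"}},"rotation":{"type":"array","items":{"type":"number"}},"claw":{"type":"number"}}}},"force":{"type":"number"}},"required":["rows"]}

```bash
ls; mkdir -p pics; cat > h.py <<'E'
import numpy as np, cv2
from bench import get_obs, grab_frame, hand_in
from scipy.spatial.transform import Rotation as Ro
def shot(n,fn=None):
    d=grab_frame(n)
    if fn: cv2.imwrite('pics/'+fn,d['frame'][...,::-1]); np.savez('pics/'+fn[:-4],**d)
    return d
def K(d): return d['frame'].shape[0]/2/np.tan(np.radians(d['vfov'])/2)
def ray(d,u,v):
    f=K(d); r=np.array([(u-d['cx'])/f,(v-d['cy'])/f,1.]); return -d['R'].T@d['t'], d['R'].T@r
def onz(d,u,v,z):
    o,r=ray(d,u,v); return o+r*(z-o[2])/r[2]
def cloud(d):
    f=K(d);h,w=d['z_map'].shape; v,u=np.mgrid[:h,:w]; z=d['z_map']
    P=np.stack([(u-d['cx'])/f*z,(v-d['cy'])/f*z,z],-1)
    P=(P-d['t'])@d['R']; P[z==0]=np.nan; return P
def proj(d,X):
    c=np.asarray(X)@d['R'].T+d['t']; f=K(d); return np.stack([c[...,0]/c[...,2]*f+d['cx'],c[...,1]/c[...,2]*f+d['cy']],-1)
E
python3 - <<'E'
from h import *
o=get_obs(); print(o)
ims=[]
for n in ['scene','side','wrist']:
    d=shot(n,n+'0.png'); print(n,d['vfov'],d['cx'],d['cy'],-d['R'].T@d['t'])
E
```

```text
pics
{'clock': 0.0, 'joints': array([-0.10812499,  0.47780556,  0.02232265,  1.55647534, -0.01148996,
        1.10930417, -0.0831101 ]), 'qvel': array([ 2.27201148e-04, -1.74607180e-03,  2.77765503e-03, -2.80853412e-04,
        8.39024860e-04, -1.76649975e-03,  5.32929304e-05]), 'tau': array([-5.45967814e-04, -5.96443820e+01,  1.60769675e+00, -2.81194621e+01,
        1.24063640e-02,  9.39900521e-03,  2.20753498e-05]), 'tcp_pos': array([6.74427094e-01, 1.07802994e-05, 2.49011613e-01]), 'orientation': array([-2.22051951e+00, -2.22064367e+00,  2.22013279e-03]), 'contact_force': array([-0.82752895,  0.12504923,  0.16390195]), 'moment': array([ 0.00320722, -0.01719881, -0.00313661]), 'gripper_force': 0.0, 'grip_width': 0.08541909600816593}
scene 50.289675072022014 259.1506433981333 188.0112417288812 [-0.13385241  1.07371649  0.65464095]
side 51.2767764927382 255.88835593005388 191.32459901180744 [-0.01562735 -0.97689798  0.62008659]
wrist 60.26828390788356 260.74540001991056 191.03308637344537 [0.67469404 0.07267344 0.37220132]
```

View pics/scene0.png

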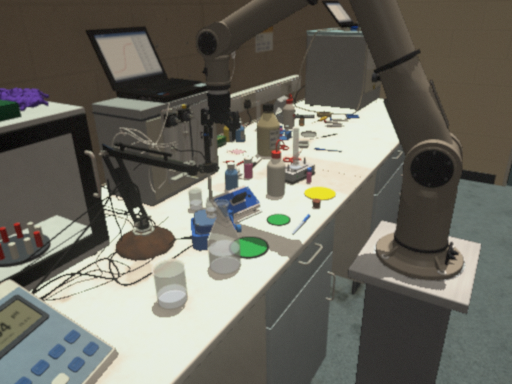

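View pics/side0.png

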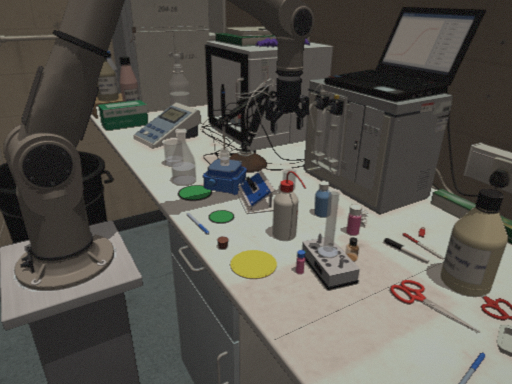

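View pics/wrist0.png

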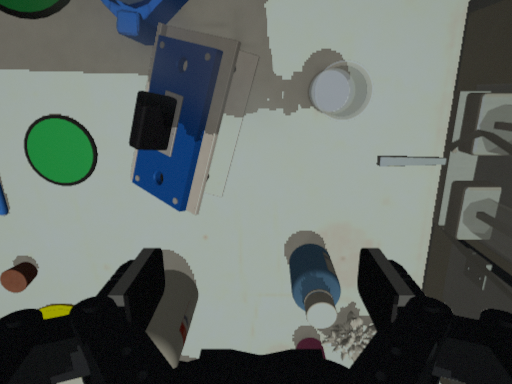

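The scene shows the larger green mat at (248,247) in the scene view and (195,192) in the side view. A smaller green one is at side (221,216) and scene (279,219), and a yellow one is at side (254,263). The larger green mat, beside the flask (184,165), fits the description. The heater with the cylinder is at side (331,262), and the plate on its rest is at side (257,188) and wrist (180,120). I'll measure these and make one enlarged crop to confirm.

```bash
cat > m1.py <<'E'
from h import *
S={n:dict(np.load(f'pics/{n}0.npz')) for n in ['scene','side','wrist']}
def hue(d): return cv2.cvtColor(d['frame'],cv2.COLOR_RGB2HSV)
if __name__=='__main__':
  for n in S:
    d=S[n];h=hue(d);P=cloud(d)
    for name,lo,hi in [('green',(45,120,50),(80,255,255)),('blue',(105,150,60),(125,255,255)),('yellow',(22,150,120),(34,255,255))]:
        m=cv2.inRange(h,np.array(lo),np.array(hi))
        k,lab,st,c=cv2.connectedComponentsWithStats(m)
        for i in range(1,k):
            if st[i,4]>120:
                q=P[lab==i]; q=q[~np.isnan(q[:,0])]
                print(n,name,st[i],np.nanmedian(q,0).round(3) if len(q) else '',onz(d,*c[i],0.004).round(3))
  # height map topdown fused
  for n in ['scene','side']:
    P=cloud(S[n]).reshape(-1,3); q=P[(P[:,0]>.3)&(P[:,0]<.95)&(abs(P[:,1])<.6)&(P[:,2]>.01)&(P[:,2]<.3)]
    g={}
    for p in q: k=(int(p[0]//.02),int(p[1]//.02)); g[k]=max(g.get(k,0),p[2])
    np.save('pics/g_'+n,g)
    print(n,'rows x .34-.9; cols y .56..-.5; height cm')
    for i in range(16,46): print('%.2f '%(i*.02)+''.join('%3s'%(int(g[(i,j)]*100) if (i,j) in g else '.') for j in range(27,-26,-1)))
  a=S['side']['frame'][130:350,150:400]; b=S['scene']['frame'][120:270,180:350]
  z=cv2.resize(a,None,fx=3,fy=3,interpolation=cv2.INTER_CUBIC)[:600]
  cv2.imwrite('pics/crop1.png',z[...,::-1])
E
python3 m1.py
```

```text
scene green [268 215  21  10 165] [0.446 0.008 0.001] [0.445 0.013 0.004]
scene green [240 238  27  19 422] [0.429 0.2   0.003] [0.431 0.202 0.004]
scene blue [233 189  23  18 143] [0.567 0.001 0.049] [ 0.63  -0.083  0.004]
scene yellow [305 187  30  13 295] [ 0.41  -0.25   0.003] [ 0.408 -0.248  0.004]
side green [104 114  43  16 388] [0.432 1.072 0.04 ] [0.458 1.197 0.004]
side green [179 186  32  13 316] [0.439 0.202 0.005] [0.439 0.204 0.004]
side green [210 211  23  11 206] [0.446 0.008 0.003] [0.446 0.007 0.004]
side blue [208 168  38  26 274] [0.546 0.159 0.052] [0.591 0.245 0.004]
side blue [242 174  27  31 334] [0.581 0.021 0.058] [0.639 0.12  0.004]
side yellow [231 251  45  27 967] [ 0.409 -0.256  0.004] [ 0.409 -0.256  0.004]
wrist green [  0   0  58  12 524] [0.442 0.156 0.004] [0.442 0.155 0.004]
wrist green [  27  118   67   65 3400] [0.447 0.009 0.002] [0.448 0.01  0.004]
wrist blue [ 102    0   86   35 1193] [0.564 0.14  0.052] [0.549 0.148 0.004]
wrist blue [ 133   79   73  132 4315] [0.596 0.009 0.064] [0.576 0.007 0.004]
wrist yellow [ 40 305  32  14 307] [ 0.404 
[... 9332 characters left out ...]
.  .  .  .  .  .  .  .  .  .  .  .  .  .
0.84   .  .  .  .  .  . 29 29  .  .  .  .  .  .  3  3  .  .  .  .  .  .  .  . 27 27 29 27 27 29 29 29 29 29 29 29 29 29 28  .  .  .  .  .  .  1  1  1  1  1  1  1  1
0.86   .  .  .  .  .  . 29 29  .  .  .  .  .  .  2  2  .  .  . 20 29 29 29 27  5 24 28 25  9 27 29 28 29 29 29 29 29 29 29 29 29  .  .  .  .  .  .  .  .  .  .  .  .
0.88   .  .  .  .  .  . 29 29  .  .  .  .  .  .  .  2  .  .  .  .  .  .  .  .  .  .  .  .  .  .  .  .  .  .  .  .  .  .  . 29 29  .  .  .  .  .  1  .  .  .  .  .  .
0.90   .  .  .  .  .  . 29 28  .  .  .  .  .  .  .  1  .  .  .  .  .  .  .  .  .  .  .  .  .  .  .  .  .  .  .  .  .  .  . 29 29  .  .  .  .  1  1  .  .  .  .  .  .
```

View pics/crop1.png

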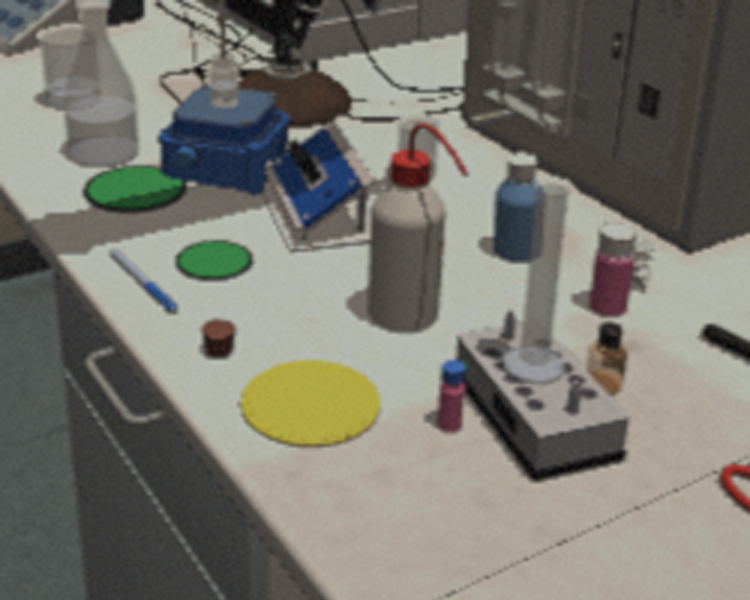

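The crop confirms it: the large green mat with a black rim, at (135,187) in the crop and next to the flask, is the target. The small green mat (214,260) and the yellow mat (311,402) are look-alikes. The cylinder stands mid-heater at crop (540,270). I'll raise the arm and move towards the heater for a closer look.

{"op": "drive_tool", "data": {
  "rows": [
    {"offset": [-0.2, -0.1, -0.25], "rotation": [0, 0, 0.06], "claw": 1},
    {"offset": [-0.45, -0.25, -0.5], "rotation": [0, 0, 0.12], "claw": 1},
    {"offset": [-0.7, -0.4, -0.73], "rotation": [0, 0, 0.18], "claw": 1},
    {"offset": [-0.9, -0.5, -0.73], "rotation": [0, 0, 0.24], "claw": 1},
    {"offset": [-1, -0.53, -0.73], "rotation": [0, 0, 0.3], "claw": 1},
    {"offset": [-1, -0.53, -0.73], "rotation": [0, 0, 0.36], "claw": 1},
    {"offset": [-1, -0.53, -0.73], "rotation": [0, 0, 0.393], "claw": 1},
    {"offset": [-1, -0.53, -0.73], "rotation": [0, 0, 0.393], "claw": 1}
  ]
}}

```text
clock: 0.82
tcp_pos: [0.595, -0.1508, 0.3597]
orientation: [2.905, 1.196, 0.0]
contact_force: [0.8, 0.1, -0.2]
grip_width: 0.0852
gripper_force: 0.0
```

```bash
cat > m2.py <<'E'
from h import *
from m1 import S,hue
for n in ['scene','side']:
    P=cloud(S[n]).reshape(-1,3)
    q=P[(abs(P[:,0]-.565)<.05)&(abs(P[:,1]+.36)<.06)]
    for a,b in [(.07,.11),(.11,.15),(.15,.19),(.19,.23)]:
        s=q[(q[:,2]>a)&(q[:,2]<b)]
        if len(s): print(n,'cyl',a,len(s),np.median(s,0).round(4),s.max(0).round(3),s.min(0).round(3))
    t=P[(abs(P[:,0]-.565)<.1)&(abs(P[:,1]+.36)<.14)&(abs(P[:,2]-.045)<.006)]
    r=cv2.minAreaRect(t[:,:2].astype(np.float32)*1000); print(n,'block',r,len(t),np.median(t[:,2]))
    # mat ellipse fit on outer contour of green
    d=S[n];m=cv2.inRange(hue(d),np.array((45,100,30)),np.array((80,255,255)))
    P3=cloud(d); 
    mm=(m>0)&(abs(P3[...,0]-.435)<.07)&(abs(P3[...,1]-.2)<.08)
    v,u=np.nonzero(mm); X=np.array([onz(d,a,b,.004) for a,b in zip(u,v)])[:,:2]
    print(n,'mat',cv2.minEnclosingCircle((X*1000).astype(np.float32)),X.mean(0), cv2.fitEllipse(cv2.convexHull((X*1000).astype(np.float32))))
    f=P[(abs(P[:,0]-.435)<.08)&(abs(P[:,1]-.31)<.09)]
    for a,b in [(.01,.06),(.1,.14),(.15,.2)]:
        s=f[(f[:,2]>a)&(f[:,2]<b)];
        if len(s):print(n,'flask',a,s.min(0).round(3),s.max(0).round(3))
    s=P[(P[:,0]>.44)&(P[:,0]<.60)&(P[:,1]>.1)&(P[:,1]<.29)]
    for a,b in [(.03,.08),(.08,.1),(.1,.15),(.15,.2),(.2,.3)]:
        k=s[(s[:,2]>a)&(s[:,2]<b)]
        if len(k): print(n,'stir',a,len(k),k.min(0).round(3),np.median(k,0).round(3),k.max(0).round(3))
E
python3 m2.py
```

```text
scene cyl 0.07 57 [ 0.5602 -0.3452  0.0906] [ 0.576 -0.311  0.109] [ 0.551 -0.36   0.071]
scene cyl 0.11 55 [ 0.56   -0.3433  0.1312] [ 0.574 -0.335  0.149] [ 0.548 -0.357  0.113]
scene cyl 0.15 61 [ 0.5604 -0.3449  0.1717] [ 0.577 -0.333  0.19 ] [ 0.55  -0.359  0.15 ]
scene cyl 0.19 48 [ 0.563  -0.3467  0.2051] [ 0.577 -0.337  0.212] [ 0.551 -0.374  0.19 ]
scene block ((542.4119262695312, -355.794677734375), (146.69654846191406, 122.65523529052734), 75.59239196777344) 205 0.04334223962876408
scene mat ((439.3052673339844, 204.44740295410156), 53.613494873046875) [0.43025232 0.20033589] ((434.85015869140625, 202.64596557617188), (94.16698455810547, 104.89327239990234), 29.184446334838867)
scene flask 0.01 [0.399 0.298 0.01 ] [0.477 0.364 0.06 ]
scene flask 0.1 [0.406 0.295 0.1  ] [0.475 0.356 0.14 ]
scene flask 0.15 [0.424 0.298 0.15 ] [0.465 0.338 0.197]
scene stir 0.03 539 [0.478 0.123 0.03 ] [0.55  0.258 0.062] [0.6  0.29 0.08]
scene stir 0.08 62 [0.544 0.213 0.08 ] [0.553 0.228 0.09 ] [0.584 0.279 0.1  ]
scene stir 0.1 143 [0.543 0.199 0.1  ] [0.558 0.225 0.125] [0.576 0.234 0.15
[... 712 characters left out ...]
4.81791305541992) [0.43948847 0.20350728] ((441.1279296875, 204.13931274414062), (105.77377319335938, 107.81309509277344), 96.63729095458984)
side flask 0.01 [0.401 0.221 0.01 ] [0.508 0.329 0.06 ]
side flask 0.1 [0.409 0.273 0.1  ] [0.479 0.332 0.14 ]
side flask 0.15 [0.426 0.296 0.15 ] [0.462 0.339 0.197]
side stir 0.03 871 [0.44  0.102 0.03 ] [0.53  0.179 0.056] [0.6   0.289 0.08 ]
side stir 0.08 142 [0.44  0.151 0.08 ] [0.541 0.217 0.086] [0.597 0.29  0.1  ]
side stir 0.1 160 [0.441 0.196 0.1  ] [0.553 0.208 0.119] [0.577 0.289 0.149]
side stir 0.15 33 [0.556 0.206 0.15 ] [0.561 0.212 0.179] [0.564 0.217 0.198]
side stir 0.2 214 [0.53  0.184 0.2  ] [0.56  0.209 0.247] [0.6   0.256 0.3  ]
```

{"op": "drive_tool", "data": {
  "rows": [
    {"offset": [-0.25, 0.13, 0], "rotation": [0, 0, 0], "claw": 1},
    {"offset": [-0.5, 0.27, 0], "rotation": [0, 0, 0], "claw": 1},
    {"offset": [-0.75, 0.4, 0], "rotation": [0, 0, 0], "claw": 1},
    {"offset": [-1, 0.53, 0], "rotation": [0, 0, 0], "claw": 1},
    {"offset": [-1, 0.53, 0], "rotation": [0, 0, 0], "claw": 1},
    {"offset": [-1, 0.53, 0], "rotation": [0, 0, 0], "claw": 1}
  ]
}}

```text
clock: 1.32
tcp_pos: [0.5437, -0.3156, 0.3591]
orientation: [2.905, 1.196, -0.003]
contact_force: [-0.7, -0.9, 0.1]
grip_width: 0.0855
gripper_force: 0.0
```

```bash
python3 - <<'E'
from h import *
d=shot('wrist','wrist1.png'); P=cloud(d); print(-d['R'].T@d['t'],get_obs()['tcp_pos'])
Q=P.reshape(-1,3)
t=Q[(abs(Q[:,0]-.565)<.1)&(abs(Q[:,1]+.36)<.12)&(abs(Q[:,2]-.045)<.006)]
print(cv2.minAreaRect(t[:,:2].astype(np.float32)*1000),len(t),np.median(t[:,2]))
q=Q[(abs(Q[:,0]-.565)<.05)&(abs(Q[:,1]+.36)<.06)&(Q[:,2]>.19)]; print(q.min(0),np.median(q,0),q.max(0))
c=proj(d,np.array([.564,-.354,.214])); print(c)
cv2.imwrite('pics/w1.png',cv2.resize(d['frame'],(800,600),interpolation=cv2.INTER_CUBIC)[...,::-1])
E
```

```text
[ 0.59613393 -0.26453427  0.48205122] [ 0.54522062 -0.3126943   0.35896402]
((564.4300537109375, -364.25872802734375), (165.94015502929688, 151.3708038330078), 41.39045715332031) 4467 0.044390284856489645
[ 0.54090079 -0.37004425  0.19004069] [ 0.57875162 -0.3405309   0.40885068] [ 0.60312047 -0.30000115  0.43211866]
[309.02005451 195.95782804]
```

View pics/w1.png

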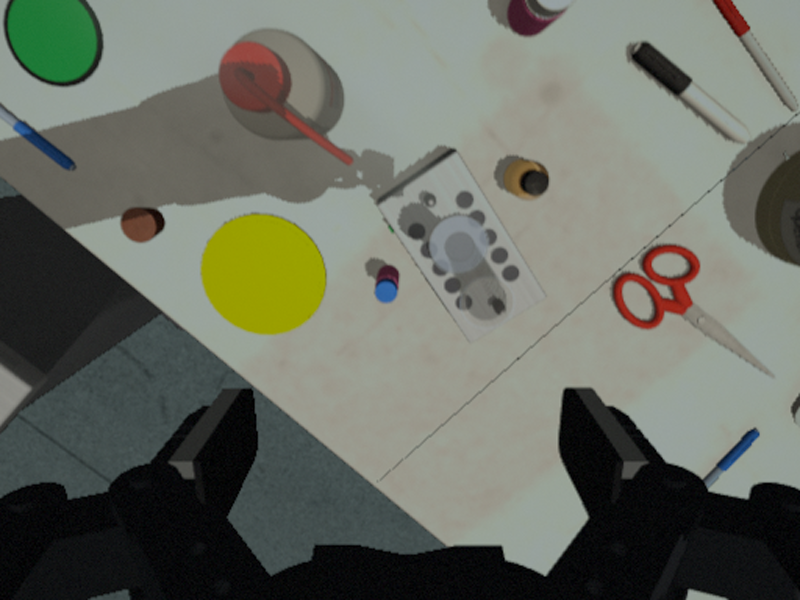

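```bash
cat > m3.py <<'E'
from h import *
import sys
d=dict(np.load('pics/%s.npz'%sys.argv[1])); P=cloud(d)
# rectangle fit of top face: maximise inside-vs-ring contrast of "z in top band"
Q=P.reshape(-1,3); Q=Q[(abs(Q[:,0]-.565)<.1)&(abs(Q[:,1]+.355)<.12)]
top=(abs(Q[:,2]-.045)<.007)
low=Q[:,2]<.015
from scipy.optimize import minimize
def cost(p):
    c,s=np.cos(p[2]),np.sin(p[2]); a=Q[:,0]-p[0]; b=Q[:,1]-p[1]
    x=c*a+s*b; y=-s*a+c*b
    ins=1/(1+np.exp(np.maximum(abs(x)-.040,abs(y)-.075)/.0007))
    return -(ins*top).sum()+(ins*low).sum()+ ((1-ins)*top).sum()
best=min((minimize(cost,[.564,-.355,a],method='Nelder-Mead',options=dict(initial_simplex=[[.56,-.355,a],[.57,-.355,a],[.56,-.345,a],[.56,-.355,a+.05]])) for a in [-.5,-.3,-.1,.1,.3]),key=lambda r:r.fun)
print('block',best.x.round(4),best.fun,np.degrees(best.x[2]), 'z',np.median(Q[top][:,2]))
x,y,a=best.x
C=np.array([[sx*.04*np.cos(a)-sy*.075*np.sin(a)+x,sx*.04*np.sin(a)+sy*.075*np.cos(a)+y,.045] for sx,sy in [(1,1),(1,-1),(-1,-1),(-1,1)]])
L=np.array([[-s*.055*np.sin(a)+x,s*.055*np.cos(a)+y,z] for s in (1,-1) for z in (.045,.073)])
im=cv2.resize(d['frame'],None,fx=4,fy=4,interpolation=cv2.INTER_CUBIC)
k=lambda X:(proj(d,X)*4+1.5).round().astype(int)
cv2.polylines(im,[k(C).reshape(-1,1,2)],True,(0,255,0),1)
l=k(L)
for i in (0,2): cv2.line(im,tuple(map(int,l[i])),tuple(map(int,l[i+1])),(255,0,0),1)
z=int(sys.argv[2]) if len(sys.argv)>2 else 0
u,v=k(np.array([x,y,.06])); cv2.imwrite('pics/%s_fit.png'%sys.argv[1],im[max(0,v-300):v+300,max(0,u-350):u+350][...,::-1])
E
python3 m3.py wrist1
```

```text
block [ 0.5644 -0.3637 -0.2031] -3894.284986055225 -11.636049892428396 z 0.044437078282315856
```

View pics/wrist1_fit.png

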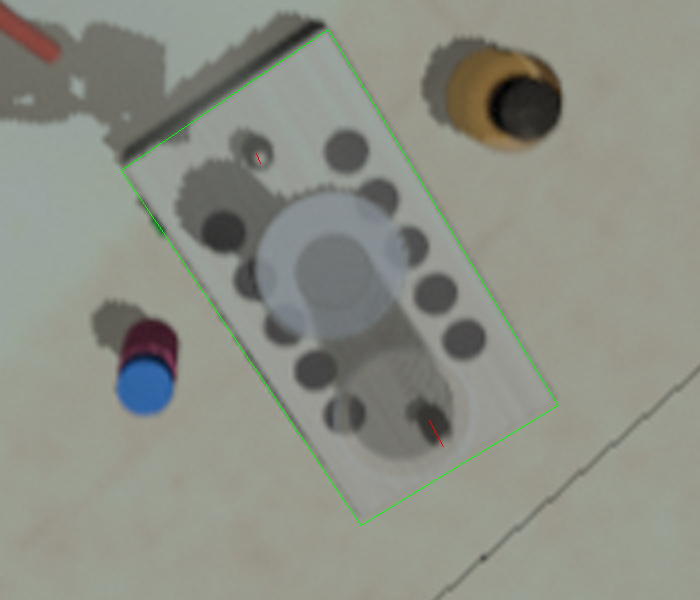

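```bash
python3 - <<'E'
from h import *
d=dict(np.load('pics/wrist1.npz'))
k=(proj(d,np.array([.5644,-.3637,.06]))*4+1.5).round().astype(int)
un=lambda u,v:((k[0]-350+u-1.5)/4,(k[1]-300+v-1.5)/4)
print('foot',onz(d,*un(332,266.5),.05),'top',onz(d,*un(402,409),.214), 'topR')
print('pins tips',onz(d,*un(262,152),.073),onz(d,*un(440,440),.073))
S=dict(np.load('pics/side0.npz')); B=dict(np.load('pics/scene0.npz'))
print(onz(d,*un(257,152),.073))
for D in (S,B): print('cam',-D['R'].T@D['t'])
R=Ro.from_rotvec(get_obs()['orientation']).as_matrix(); print(R.round(3),get_obs()['tcp_pos'])
E
```

```text
foot [ 0.56732346 -0.35357407  0.05      ] top [ 0.56757953 -0.3524518   0.214     ] topR
pins tips [ 0.5782684 -0.3080156  0.073    ] [ 0.55408927 -0.4152502   0.073     ]
[ 0.57719433 -0.3069307   0.073     ]
cam [-0.01562735 -0.97689798  0.62008659]
cam [-0.13385241  1.07371649  0.65464095]
[[ 0.707  0.707 -0.001]
 [ 0.707 -0.707  0.001]
 [-0.    -0.001 -1.   ]] [ 0.54522062 -0.3126943   0.35896402]
```

{"op": "drive_tool", "data": {
  "rows": [
    {"offset": [-0.04, 0.15, 0], "rotation": [0, 0, 0], "claw": 1},
    {"offset": [-0.087, 0.293, 0], "rotation": [0, 0, 0], "claw": 1},
    {"offset": [-0.087, 0.293, 0], "rotation": [0, 0, 0], "claw": 1},
    {"offset": [-0.087, 0.293, 0.12], "rotation": [0, 0, 0], "claw": 1},
    {"offset": [-0.087, 0.293, 0.25], "rotation": [0, 0, 0], "claw": 1},
    {"offset": [-0.087, 0.293, 0.38], "rotation": [0, 0, 0], "claw": 1},
    {"offset": [-0.087, 0.293, 0.52], "rotation": [0, 0, 0], "claw": 1},
    {"offset": [-0.087, 0.293, 0.66], "rotation": [0, 0, 0], "claw": 1},
    {"offset": [-0.087, 0.293, 0.79], "rotation": [0, 0, 0], "claw": 1},
    {"offset": [-0.087, 0.293, 0.9], "rotation": [0, 0, 0], "claw": 1},
    {"offset": [-0.087, 0.293, 1], "rotation": [0, 0, 0], "claw": 1},
    {"offset": [-0.087, 0.293, 1], "rotation": [0, 0, 0], "claw": 1}
  ]
}}

```text
clock: 2.37
tcp_pos: [0.5669, -0.3485, 0.2057]
orientation: [-2.895, -1.206, 0.005]
contact_force: [0.1, 0.7, -0.7]
grip_width: 0.0855
gripper_force: 0.0
```

{"op": "drive_tool", "data": {
  "rows": [
    {"offset": [0, 0, 0.08], "rotation": [0, 0, 0], "claw": 1},
    {"offset": [0, 0, 0.16], "rotation": [0, 0, 0], "claw": 1},
    {"offset": [0, 0, 0.16], "rotation": [0, 0, 0], "claw": 1}
  ]
}}

```text
clock: 2.62
tcp_pos: [0.5668, -0.3511, 0.1832]
orientation: [-2.899, -1.202, 0.003]
contact_force: [-0.9, 0.6, -1.0]
grip_width: 0.0857
gripper_force: 0.0
```

{"op": "drive_tool", "data": {
  "force": 25,
  "rows": [
    {"offset": [0, 0, 0], "rotation": [0, 0, 0], "claw": 0.7},
    {"offset": [0, 0, 0], "rotation": [0, 0, 0], "claw": 0.6},
    {"offset": [0, 0, 0], "rotation": [0, 0, 0], "claw": 0.5},
    {"offset": [0, 0, 0], "rotation": [0, 0, 0], "claw": 0.4},
    {"offset": [0, 0, 0], "rotation": [0, 0, 0], "claw": 0.3},
    {"offset": [0, 0, 0], "rotation": [0, 0, 0], "claw": 0.2},
    {"offset": [0, 0, 0], "rotation": [0, 0, 0], "claw": 0.2},
    {"offset": [0, 0, 0], "rotation": [0, 0, 0], "claw": 0.2}
  ]
}}

```text
clock: 3.28
tcp_pos: [0.5679, -0.3529, 0.1864]
orientation: [2.902, 1.201, 0.002]
contact_force: [0.1, 0.5, 5.7]
grip_width: 0.0338
gripper_force: 25.3
```

{"op": "drive_tool", "data": {
  "force": 30,
  "rows": [
    {"offset": [0, 0, -0.03], "rotation": [0, 0, 0], "claw": 0.2},
    {"offset": [0, 0, -0.1], "rotation": [0, 0, 0], "claw": 0.2},
    {"offset": [0, 0, -0.2], "rotation": [0, 0, 0], "claw": 0.2},
    {"offset": [0, 0, -0.3], "rotation": [0, 0, 0], "claw": 0.2},
    {"offset": [0, 0, -0.4], "rotation": [0, 0, 0], "claw": 0.2},
    {"offset": [0, 0, -0.5], "rotation": [0, 0, 0], "claw": 0.2},
    {"offset": [0, 0, -0.6], "rotation": [0, 0, 0], "claw": 0.2},
    {"offset": [0, 0, -0.66], "rotation": [0, 0, 0], "claw": 0.2},
    {"offset": [0, 0, -0.66], "rotation": [0, 0, 0], "claw": 0.2}
  ]
}}

```text
clock: 4.03
tcp_pos: [0.5682, -0.3531, 0.2871]
orientation: [2.9, 1.2, 0.004]
contact_force: [0.8, -1.4, -1.1]
grip_width: 0.0335
gripper_force: 29.9
```

```bash
python3 - <<'E'
from h import *
o=get_obs();print(o['tcp_pos'],o['grip_width'],o['gripper_force'],o['contact_force'],Ro.from_rotvec(o['orientation']).as_matrix().round(3))
for n in('side','scene'):
    d=shot(n,n+'2.png');P=cloud(d).reshape(-1,3)
    q=P[(abs(P[:,0]-.567)<.045)&(abs(P[:,1]+.353)<.045)&(P[:,2]>.08)&(P[:,2]<.26)]
    for a in np.arange(.12,.26,.02):
        s=q[(q[:,2]>a)&(q[:,2]<a+.02)]
        if len(s): print(n,a.round(2),len(s),np.median(s,0).round(4))
    print(q.min(0))
d=shot('side'); 
d=shot('wrist','wrist2.png')
E
python3 m3.py wrist2
```

```text
[ 0.56816369 -0.35314718  0.2870743 ] 0.03350190445936389 29.907925135048572 [ 0.84137462 -1.38930479 -1.09266717] [[ 0.708  0.707  0.003]
 [ 0.707 -0.708 -0.002]
 [ 0.001  0.004 -1.   ]]
side 0.14 181 [ 0.5567 -0.3655  0.153 ]
side 0.16 87 [ 0.5591 -0.3627  0.17  ]
side 0.18 77 [ 0.5592 -0.3623  0.19  ]
side 0.2 86 [ 0.5583 -0.3623  0.2093]
side 0.22 91 [ 0.5581 -0.3626  0.2303]
side 0.24 88 [ 0.5575 -0.3631  0.2502]
[ 0.53923977 -0.38094816  0.14587671]
scene 0.14 58 [ 0.5565 -0.3405  0.1492]
scene 0.16 30 [ 0.5614 -0.3456  0.1679]
scene 0.18 35 [ 0.5593 -0.3433  0.1899]
scene 0.2 32 [ 0.5583 -0.3456  0.2097]
scene 0.22 35 [ 0.5601 -0.3451  0.2291]
scene 0.24 32 [ 0.5587 -0.3454  0.2499]
[ 0.54047064 -0.37093584  0.14131105]
block [ 0.5648 -0.3638 -0.1984] -5382.883214865822 -11.364639705416888 z 0.04433519061622197
```

{"op": "drive_tool", "data": {
  "rows": [
    {"offset": [-0.03, -0.07, 0], "rotation": [0, 0, 0], "claw": 0.2},
    {"offset": [-0.08, -0.2, 0], "rotation": [0, 0, 0], "claw": 0.2},
    {"offset": [-0.14, -0.35, 0], "rotation": [0, 0, 0], "claw": 0.2},
    {"offset": [-0.2, -0.5, 0], "rotation": [0, 0, 0], "claw": 0.2},
    {"offset": [-0.26, -0.65, 0], "rotation": [0, 0, 0], "claw": 0.2},
    {"offset": [-0.31, -0.77, 0], "rotation": [0, 0, 0], "claw": 0.2},
    {"offset": [-0.33, -0.83, 0], "rotation": [0, 0, 0], "claw": 0.2},
    {"offset": [-0.33, -0.83, 0], "rotation": [0, 0, 0], "claw": 0.2}
  ]
}}

```text
clock: 4.9
tcp_pos: [0.4426, -0.2988, 0.284]
orientation: [-2.902, -1.2, 0.001]
contact_force: [-0.1, -0.1, -1.6]
grip_width: 0.0337
gripper_force: 30.0
```

{"op": "drive_tool", "data": {
  "rows": [
    {"offset": [0.04, -0.04, 0], "rotation": [0, 0, 0], "claw": 0.2},
    {"offset": [0.12, -0.12, 0], "rotation": [0, 0, 0], "claw": 0.2},
    {"offset": [0.22, -0.22, 0], "rotation": [0, 0, 0], "claw": 0.2},
    {"offset": [0.32, -0.32, 0], "rotation": [0, 0, 0], "claw": 0.2},
    {"offset": [0.42, -0.42, 0], "rotation": [0, 0, 0], "claw": 0.2},
    {"offset": [0.52, -0.52, 0], "rotation": [0, 0, 0], "claw": 0.2},
    {"offset": [0.62, -0.62, 0], "rotation": [0, 0, 0], "claw": 0.2},
    {"offset": [0.72, -0.72, 0], "rotation": [0, 0, 0], "claw": 0.2},
    {"offset": [0.82, -0.82, 0], "rotation": [0, 0, 0], "claw": 0.2},
    {"offset": [0.9, -0.9, 0], "rotation": [0, 0, 0], "claw": 0.2},
    {"offset": [0.94, -0.94, 0], "rotation": [0, 0, 0], "claw": 0.2},
    {"offset": [0.94, -0.94, 0], "rotation": [0, 0, 0], "claw": 0.2}
  ]
}}

```text
clock: 5.9
tcp_pos: [0.4456, -0.0977, 0.2844]
orientation: [-2.9, -1.207, -0.001]
contact_force: [0.2, -0.2, -0.9]
grip_width: 0.0341
gripper_force: 30.1
```

{"op": "drive_tool", "data": {
  "rows": [
    {"offset": [0.04, -0.04, 0], "rotation": [0, 0, 0], "claw": 0.2},
    {"offset": [0.12, -0.12, 0], "rotation": [0, 0, 0], "claw": 0.2},
    {"offset": [0.22, -0.22, 0], "rotation": [0, 0, 0], "claw": 0.2},
    {"offset": [0.32, -0.32, 0], "rotation": [0, 0, 0], "claw": 0.2},
    {"offset": [0.42, -0.42, 0], "rotation": [0, 0, 0], "claw": 0.2},
    {"offset": [0.52, -0.52, 0], "rotation": [0, 0, 0], "claw": 0.2},
    {"offset": [0.62, -0.62, 0], "rotation": [0, 0, 0], "claw": 0.2},
    {"offset": [0.72, -0.72, 0], "rotation": [0, 0, 0], "claw": 0.2},
    {"offset": [0.82, -0.82, 0], "rotation": [0, 0, 0], "claw": 0.2},
    {"offset": [0.9, -0.9, 0], "rotation": [0, 0, 0], "claw": 0.2},
    {"offset": [0.94, -0.94, 0], "rotation": [0, 0, 0], "claw": 0.2},
    {"offset": [0.94, -0.94, 0], "rotation": [0, 0, 0], "claw": 0.2}
  ]
}}

```text
clock: 6.9
tcp_pos: [0.445, 0.1007, 0.2845]
orientation: [-2.901, -1.204, -0.0]
contact_force: [-0.2, -0.6, -0.4]
grip_width: 0.0337
gripper_force: 30.1
```

{"op": "drive_tool", "data": {
  "rows": [
    {"offset": [0.04, -0.05, 0], "rotation": [0, 0, 0], "claw": 0.2},
    {"offset": [0.12, -0.14, 0], "rotation": [0, 0, 0], "claw": 0.2},
    {"offset": [0.2, -0.24, 0], "rotation": [0, 0, 0], "claw": 0.2},
    {"offset": [0.28, -0.34, 0], "rotation": [0, 0, 0], "claw": 0.2},
    {"offset": [0.36, -0.43, 0], "rotation": [0, 0, 0], "claw": 0.2},
    {"offset": [0.4, -0.49, 0], "rotation": [0, 0, 0], "claw": 0.2},
    {"offset": [0.42, -0.505, 0], "rotation": [0, 0, 0], "claw": 0.2},
    {"offset": [0.42, -0.505, 0], "rotation": [0, 0, 0], "claw": 0.2}
  ]
}}

```text
clock: 7.57
tcp_pos: [0.4358, 0.1974, 0.2844]
orientation: [2.902, 1.202, -0.0]
contact_force: [0.3, -0.5, -0.7]
grip_width: 0.0337
gripper_force: 30.1
```

```bash
python3 - <<'E'
from h import *
o=get_obs();print(o['tcp_pos'],o['joints'])
d=shot('side','side3.png'); e=shot('scene','scene3.png')
for n,d in(('side',d),('scene',e)):
    P=cloud(d).reshape(-1,3)
    q=P[(abs(P[:,0]-.436)<.045)&(abs(P[:,1]-.198)<.05)&(P[:,2]>.08)&(P[:,2]<.26)]
    for a in np.arange(.10,.26,.03):
        s=q[(q[:,2]>a)&(q[:,2]<a+.03)]
        if len(s): print(n,a.round(2),len(s),np.median(s,0).round(4))
    print(q.min(0))
    # lowest cylinder pixel
E
```

```text
[0.43581451 0.19743071 0.28440682] [-0.42363716  0.12364953 -0.14417224  1.96040392  0.02051616  1.05908448
 -1.36253935]
side 0.13 91 [0.426  0.1833 0.1506]
side 0.16 67 [0.4294 0.1876 0.1751]
side 0.19 71 [0.4289 0.1879 0.205 ]
side 0.22 72 [0.4303 0.1881 0.2348]
side 0.25 25 [0.427  0.1875 0.2552]
[0.40542256 0.16925015 0.14281108]
scene 0.13 132 [0.4239 0.207  0.1494]
scene 0.16 87 [0.4272 0.2038 0.1757]
scene 0.19 87 [0.4277 0.2045 0.206 ]
scene 0.22 90 [0.4272 0.2045 0.2357]
scene 0.25 32 [0.4271 0.2047 0.2555]
[0.40667504 0.17335221 0.14285005]
```

{"op": "drive_tool", "data": {
  "rows": [
    {"offset": [0, 0, 0.05], "rotation": [0, 0, 0], "claw": 0.2},
    {"offset": [0, 0, 0.15], "rotation": [0, 0, 0], "claw": 0.2},
    {"offset": [0, 0, 0.27], "rotation": [0, 0, 0], "claw": 0.2},
    {"offset": [0, 0, 0.4], "rotation": [0, 0, 0], "claw": 0.2},
    {"offset": [0, 0, 0.52], "rotation": [0, 0, 0], "claw": 0.2},
    {"offset": [0, 0, 0.64], "rotation": [0, 0, 0], "claw": 0.2},
    {"offset": [0, 0, 0.74], "rotation": [0, 0, 0], "claw": 0.2},
    {"offset": [0, 0, 0.82], "rotation": [0, 0, 0], "claw": 0.2},
    {"offset": [0, 0, 0.87], "rotation": [0, 0, 0], "claw": 0.2},
    {"offset": [0, 0, 0.89], "rotation": [0, 0, 0], "claw": 0.2},
    {"offset": [0, 0, 0.89], "rotation": [0, 0, 0], "claw": 0.2}
  ]
}}

```text
clock: 8.58
tcp_pos: [0.4355, 0.1968, 0.1504]
orientation: [2.903, 1.2, -0.002]
contact_force: [0.6, -0.1, -1.9]
grip_width: 0.0337
gripper_force: 30.1
```

{"op": "drive_tool", "data": {
  "rows": [
    {"offset": [0, 0, 0.007], "rotation": [0, 0, 0], "claw": 0.2},
    {"offset": [0, 0, 0.014], "rotation": [0, 0, 0], "claw": 0.2},
    {"offset": [0, 0, 0.014], "rotation": [0, 0, 0], "claw": 0.2}
  ]
}}

```text
clock: 8.83
tcp_pos: [0.436, 0.1976, 0.1494]
orientation: [-2.903, -1.201, -0.002]
contact_force: [0.5, -0.6, -0.7]
grip_width: 0.0341
gripper_force: 30.1
```

{"op": "drive_tool", "data": {
  "rows": [
    {"offset": [0, 0, 0.006], "rotation": [0, 0, 0], "claw": 0.2},
    {"offset": [0, 0, 0.012], "rotation": [0, 0, 0], "claw": 0.2},
    {"offset": [0, 0, 0.012], "rotation": [0, 0, 0], "claw": 0.2}
  ]
}}

```text
clock: 9.08
tcp_pos: [0.4357, 0.1975, 0.1472]
orientation: [2.903, 1.201, 0.0]
contact_force: [-0.4, 0.2, -1.0]
grip_width: 0.0337
gripper_force: 30.1
```

{"op": "drive_tool", "data": {
  "rows": [
    {"offset": [0, 0, 0.006], "rotation": [0, 0, 0], "claw": 0.2},
    {"offset": [0, 0, 0.008], "rotation": [0, 0, 0], "claw": 0.2},
    {"offset": [0, 0, 0.008], "rotation": [0, 0, 0], "claw": 0.2}
  ]
}}

```text
clock: 9.33
tcp_pos: [0.4356, 0.1975, 0.1458]
orientation: [2.903, 1.201, -0.0]
contact_force: [-0.5, -0.1, -1.0]
grip_width: 0.0336
gripper_force: 30.1
```

```bash
python3 - <<'E'
from h import *
f=[];z=[]
for i in range(5):
    d=shot('side'); o=get_obs(); f.append(o['contact_force']);z.append(o['tcp_pos'])
print(np.mean(f,0),np.mean(z,0))
P=cloud(d).reshape(-1,3)
q=P[(abs(P[:,0]-.436)<.05)&(abs(P[:,1]-.19)<.06)&(P[:,2]<.15)]
for a in [0.004,.006,.008,.010,.012,.015,.02,.03,.05,.08,.1]:
    s=q[(q[:,2]>a-.001)&(q[:,2]<a+.003)]
    if len(s): print(a,len(s),np.median(s,0).round(4),s[:,0].min().round(3),s[:,0].max().round(3))
E
```

```text
[-0.2733455  -0.41127811 -0.83213269] [0.43568051 0.19747447 0.1458931 ]
0.004 221 [0.4295 0.1865 0.0046] 0.386 0.484
0.006 99 [0.4325 0.1863 0.0061] 0.387 0.485
0.008 37 [0.434  0.1817 0.0087] 0.393 0.485
0.01 43 [0.4282 0.186  0.0114] 0.406 0.482
0.012 49 [0.4268 0.187  0.0128] 0.407 0.485
0.015 17 [0.4359 0.1891 0.0155] 0.417 0.485
0.02 14 [0.4371 0.1908 0.021 ] 0.421 0.485
0.03 12 [0.4608 0.1888 0.0309] 0.421 0.486
0.05 19 [0.4796 0.1963 0.0513] 0.42 0.486
0.08 9 [0.4301 0.1863 0.0815] 0.42 0.44
0.1 9 [0.4264 0.1898 0.1004] 0.421 0.442
```

{"op": "drive_tool", "data": {
  "rows": [
    {"offset": [0, 0, 0.004], "rotation": [0, 0, 0], "claw": 0.2},
    {"offset": [0, 0, 0.008], "rotation": [0, 0, 0], "claw": 0.2},
    {"offset": [0, 0, 0.008], "rotation": [0, 0, 0], "claw": 0.2}
  ]
}}

```text
clock: 9.83
tcp_pos: [0.4362, 0.1978, 0.1454]
orientation: [-2.903, -1.201, -0.002]
contact_force: [-1.1, -0.8, 5.5]
grip_width: 0.0339
gripper_force: 30.8
```

{"op": "drive_tool", "data": {
  "rows": [
    {"offset": [0, 0, 0.004], "rotation": [0, 0, 0], "claw": 0.2},
    {"offset": [0, 0, 0.008], "rotation": [0, 0, 0], "claw": 0.2},
    {"offset": [0, 0, 0.008], "rotation": [0, 0, 0], "claw": 0.2}
  ]
}}

```text
clock: 10.08
tcp_pos: [0.437, 0.1984, 0.1455]
orientation: [-2.902, -1.201, -0.005]
contact_force: [-2.6, -1.2, 16.0]
grip_width: 0.0338
gripper_force: 32.1
```

{"op": "drive_tool", "data": {
  "force": 20,
  "rows": [
    {"offset": [0, 0, -0.005], "rotation": [0, 0, 0], "claw": 0.2},
    {"offset": [0, 0, -0.01], "rotation": [0, 0, 0], "claw": 0.2},
    {"offset": [0, 0, -0.01], "rotation": [0, 0, 0], "claw": 0.35},
    {"offset": [0, 0, -0.01], "rotation": [0, 0, 0], "claw": 0.42},
    {"offset": [0, 0, -0.01], "rotation": [0, 0, 0], "claw": 0.5},
    {"offset": [0, 0, -0.01], "rotation": [0, 0, 0], "claw": 0.6},
    {"offset": [0, 0, -0.01], "rotation": [0, 0, 0], "claw": 0.75},
    {"offset": [0, 0, -0.01], "rotation": [0, 0, 0], "claw": 0.9},
    {"offset": [0, 0, -0.01], "rotation": [0, 0, 0], "claw": 0.9},
    {"offset": [0, 0, -0.01], "rotation": [0, 0, 0], "claw": 0.9}
  ]
}}

```text
clock: 10.92
tcp_pos: [0.4356, 0.1974, 0.145]
orientation: [-2.903, -1.201, 0.0]
contact_force: [-0.2, -0.0, -0.7]
grip_width: 0.0771
gripper_force: 0.0
```

{"op": "drive_tool", "data": {
  "rows": [
    {"offset": [0, 0, -0.1], "rotation": [0, 0, 0], "claw": 0.9},
    {"offset": [0, 0, -0.3], "rotation": [0, 0, 0], "claw": 0.9},
    {"offset": [0, 0, -0.55], "rotation": [0, 0, 0], "claw": 0.9},
    {"offset": [0, 0, -0.8], "rotation": [0, 0, 0], "claw": 0.9},
    {"offset": [0, 0, -1], "rotation": [0, 0, 0], "claw": 0.9},
    {"offset": [0, 0, -1], "rotation": [0, 0, 0], "claw": 0.9}
  ]
}}

```text
clock: 11.42
tcp_pos: [0.4384, 0.1991, 0.3014]
orientation: [-2.902, -1.201, -0.017]
contact_force: [0.7, 0.2, -0.2]
grip_width: 0.0768
gripper_force: 0.0
```

```bash
python3 - <<'E'
from h import *
o=get_obs();print(o['tcp_pos'])
d=shot('side','side4.png'); e=shot('scene','scene4.png')
for n,d in(('side',d),('scene',e)):
    P=cloud(d).reshape(-1,3)
    q=P[(abs(P[:,0]-.436)<.035)&(abs(P[:,1]-.198)<.045)&(P[:,2]>.02)&(P[:,2]<.2)]
    for a in np.arange(.02,.2,.03):
        s=q[(q[:,2]>a)&(q[:,2]<a+.03)]
        if len(s): print(n,a.round(2),len(s),np.median(s,0).round(4))
    print(q.max(0))
a=cv2.resize(shot('side')['frame'][100:220,140:300],None,fx=2.5,fy=2.5,interpolation=cv2.INTER_CUBIC)
b=cv2.resize(e['frame'][150:270,180:340],None,fx=2.5,fy=2.5,interpolation=cv2.INTER_CUBIC)
cv2.imwrite('pics/placed.png',np.hstack([a,b])[...,::-1])
E
```

```text
[0.43842409 0.19912283 0.30138218]
side 0.02 55 [0.4293 0.1878 0.0351]
side 0.05 63 [0.4289 0.1875 0.0647]
side 0.08 60 [0.4301 0.1881 0.0952]
side 0.11 65 [0.4299 0.1882 0.1237]
side 0.14 76 [0.4312 0.1873 0.1583]
side 0.17 18 [0.433  0.2055 0.1712]
[0.4490745  0.21412617 0.17406802]
scene 0.02 72 [0.4275 0.2064 0.0356]
scene 0.05 77 [0.4271 0.206  0.0663]
scene 0.08 79 [0.4269 0.2054 0.095 ]
scene 0.11 86 [0.4264 0.2059 0.1256]
scene 0.14 102 [0.43   0.2037 0.1599]
scene 0.17 16 [0.4362 0.1914 0.1714]
[0.4474127  0.21312655 0.17280194]
```

View pics/placed.png

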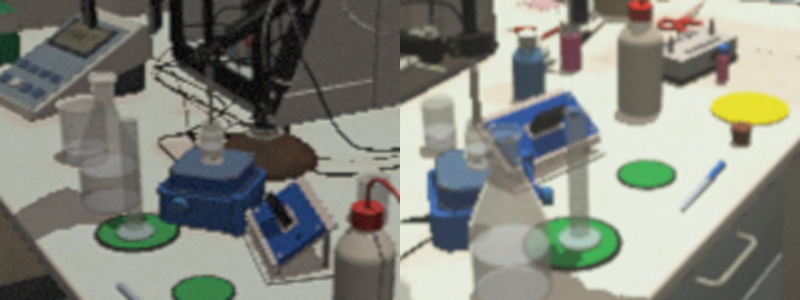

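The cylinder stands upright on the large green mat, at left panel (137,230) and right panel (578,238). Next I'll fit the plate pose from the stored wrist view.

```bash
cat > m4.py <<'E'
from h import *
import sys
from scipy.optimize import minimize
def plate(d,verbose=True):
    P=cloud(d); h=cv2.cvtColor(d['frame'],cv2.COLOR_RGB2HSV)
    m=cv2.inRange(h,np.array((105,120,40)),np.array((125,255,255)))
    Q=P[(m>0)]; Q=Q[(abs(Q[:,0]-.59)<.09)&(abs(Q[:,1]-.01)<.1)&(Q[:,2]>.02)]
    for _ in range(6):
        c=np.median(Q,0) if _==0 else Q.mean(0); n=np.linalg.svd(Q-Q.mean(0))[2][2]; c=Q.mean(0); n*=np.sign(n[2])
        Q=Q[abs((Q-c)@n)<.004]
    ev=np.cross([0,0,1],n);ev/=np.linalg.norm(ev); ev*=np.sign(ev[1]); ex=np.cross(ev,n)
    # all points in plane, inside the silhouette incl. grip: rectangle 76x150
    q=np.stack([(Q-c)@ex,(Q-c)@ev],-1)
    def cost(p):
        a,b=np.cos(p[2]),np.sin(p[2]); x=q[:,0]-p[0];y=q[:,1]-p[1]; X=a*x+b*y;Y=-b*x+a*y
        o=np.maximum(abs(X)-.038,0)+np.maximum(abs(Y)-.075,0)
        return np.minimum(o,.006).sum()
    # centre by robust extents
    r=cv2.minAreaRect((q*1000).astype(np.float32))
    lo,hi=np.percentile(q,[.3,99.7],axis=0)
    C=c+ex*(lo+hi)[0]/2+ev*(lo+hi)[1]/2
    C0=C-n*.008   # underside centre
    G=C0+n*.032
    # grip top: dark points above plane 
    R=P.reshape(-1,3); hgt=(R-C0)@n; l=np.stack([(R-C)@ex,(R-C)@ev],-1)
    k=(abs(hgt-.044)<.005)&(abs(l[:,0])<.02)&(abs(l[:,1])<.04)
    if verbose:
        print('n',n.round(4),'tilt',np.degrees(np.arccos(n[2])),'yaw',np.degrees(np.arctan2(-ev[0],ev[1])),'npts',len(Q))
        print('rect',r,'ext',(hi-lo).round(4),'C0',C0.round(4),'Grip',G.round(4))
        if k.sum(): a=np.percentile(l[k],[1,99],axis=0); print('griptop local',a.round(4),'h',np.median(hgt[k]), k.sum())
    return C0,n,ex,ev,G
if __name__=='__main__':
    for a in sys.argv[1:]: plate(dict(np.load('pics/%s.npz'%a)))
E
python3 m4.py wrist0 side4 scene4; python3 -c "
from h import *
print(Ro.from_rotvec(get_obs()['orientation']).as_matrix().round(3), get_obs()['tcp_pos'])"
```

```text
n [-0.5455  0.1568  0.8233] tilt 34.58377716407311 yaw -16.03189635638 npts 6030
rect ((-9.208721160888672, 1.383331298828125), (148.84951782226562, 77.0143051147461), 89.83922576904297) ext [0.075  0.1443] C0 [0.5916 0.0401 0.0474] Grip [0.5742 0.0452 0.0738]
griptop local [[-0.007  -0.022 ]
 [ 0.0065  0.0259]] h 0.04357143469728314 789
n [-0.5528  0.1532  0.8191] tilt 35.00234026268825 yaw -15.48607140079073 npts 365
rect ((-0.8240509033203125, 12.855602264404297), (150.66812133789062, 70.8651351928711), 89.62999725341797) ext [0.0709 0.146 ] C0 [0.5905 0.0385 0.0487] Grip [0.5728 0.0434 0.0749]
griptop local [[-0.0084 -0.0223]
 [ 0.005   0.0284]] h 0.04349584467820217 34
n [-0.5588  0.1574  0.8142] tilt 35.49197601148352 yaw -15.734172572689829 npts 223
rect ((-3.9258060455322266, -9.855087280273438), (130.81553649902344, 70.66265106201172), 89.82575988769531) ext [0.0703 0.1266] C0 [0.5901 0.036  0.0475] Grip [0.5722 0.041  0.0735]
griptop local [[-0.0103 -0.0154]
 [ 0.004   0.0319]] h 0.04295454906581102 46
[[ 0.708  0.707 -0.   ]
 [ 0.707 -0.708 -0.   ]
 [-0.     0.    -1.   ]] [0.43539595 0.1972557  0.29463902]
```

```bash
cat > go.py <<'E'
from h import *
def now(k=4):
    p=[];r=[]
    for i in range(k):
        grab_frame('side'); o=get_obs(); p.append(o['tcp_pos']); r.append(o['orientation'])
    return np.mean(p,0),Ro.from_rotvec(r).mean().as_matrix()
def delta(p,R,k=4):
    p0,R0=now(k); p=np.asarray(p)
    off=R0.T@(p-p0)/.15; rot=Ro.from_matrix(R0.T@R).as_rotvec()/2
    print('at',p0.round(4),'off',off.round(3),'rot',rot.round(4))
def toolR(n,yaw):
    n=np.asarray(n)/np.linalg.norm(n); x=np.array([-np.sin(yaw),np.cos(yaw),0]); x-=n*(x@n); x/=np.linalg.norm(x)
    z=-n; return np.stack([x,np.cross(z,x),z],1)
n=np.array([-.5500,.1560,.8205]);n/=np.linalg.norm(n);yaw=np.radians(-15.9)
G=np.array([.5741,.0460,.0742])
E
python3 -c "
from go import *
R=toolR(n,yaw);print(R.round(3))
delta(G+n*.16,R)"
```

```text
[[ 0.274  0.789  0.55 ]
 [ 0.962 -0.225 -0.156]
 [ 0.001  0.572 -0.82 ]]
at [0.4349 0.197  0.2936] off [-0.351  0.836  0.588] rot [-0.2982  0.0788 -0.246 ]
```

{"op": "drive_tool", "data": {
  "rows": [
    {"offset": [-0.08, 0.2, 0], "rotation": [-0.04, 0.01, -0.03], "claw": 0.9},
    {"offset": [-0.18, 0.42, 0], "rotation": [-0.08, 0.02, -0.065], "claw": 0.8},
    {"offset": [-0.27, 0.64, 0.05], "rotation": [-0.12, 0.032, -0.1], "claw": 0.7},
    {"offset": [-0.35, 0.836, 0.15], "rotation": [-0.16, 0.042, -0.135], "claw": 0.6},
    {"offset": [-0.35, 0.836, 0.3], "rotation": [-0.2, 0.053, -0.165], "claw": 0.55},
    {"offset": [-0.35, 0.836, 0.45], "rotation": [-0.24, 0.063, -0.2], "claw": 0.5},
    {"offset": [-0.35, 0.836, 0.588], "rotation": [-0.28, 0.074, -0.23], "claw": 0.5},
    {"offset": [-0.35, 0.836, 0.588], "rotation": [-0.298, 0.079, -0.246], "claw": 0.5},
    {"offset": [-0.35, 0.836, 0.588], "rotation": [-0.298, 0.079, -0.246], "claw": 0.5},
    {"offset": [-0.35, 0.836, 0.588], "rotation": [-0.298, 0.079, -0.246], "claw": 0.5},
    {"offset": [-0.35, 0.836, 0.588], "rotation": [-0.298, 0.079, -0.246], "claw": 0.5}
  ]
}}

```text
clock: 12.68
tcp_pos: [0.4866, 0.0715, 0.206]
orientation: [2.086, 1.574, 0.496]
contact_force: [1.2, 0.1, 0.0]
grip_width: 0.0425
gripper_force: 0.0
```

```bash
python3 -c "
from go import *
from m4 import plate
d=shot('wrist','wrist5.png'); plate(d)
delta(G+n*.16,toolR(n,yaw))"
```

```text
n [-0.551   0.1597  0.8191] tilt 35.0048054246863 yaw -16.160939070216102 npts 9389
rect ((-0.8787612915039062, -2.9054946899414062), (147.8463592529297, 75.27259826660156), 89.9660415649414) ext [0.0745 0.1463] C0 [0.5912 0.0417 0.0469] Grip [0.5736 0.0468 0.0731]
griptop local [[-0.007  -0.0239]
 [ 0.006   0.0245]] h 0.043726977476122066 895
at [0.4878 0.0718 0.2073] off [-0.008 -0.015  0.005] rot [ 0.001  -0.0011 -0.0014]
```

{"op": "drive_tool", "data": {
  "rows": [
    {"offset": [-0.007, -0.015, 0.12], "rotation": [0, 0, 0], "claw": 0.5},
    {"offset": [-0.007, -0.015, 0.28], "rotation": [0, 0, 0], "claw": 0.5},
    {"offset": [-0.007, -0.015, 0.44], "rotation": [0, 0, 0], "claw": 0.5},
    {"offset": [-0.007, -0.015, 0.58], "rotation": [0, 0, 0], "claw": 0.5},
    {"offset": [-0.007, -0.015, 0.7], "rotation": [0, 0, 0], "claw": 0.5},
    {"offset": [-0.007, -0.015, 0.78], "rotation": [0, 0, 0], "claw": 0.5},
    {"offset": [-0.007, -0.015, 0.78], "rotation": [0, 0, 0], "claw": 0.5}
  ]
}}

```text
clock: 13.52
tcp_pos: [0.5504, 0.0523, 0.1081]
orientation: [2.086, 1.572, 0.496]
contact_force: [-0.2, -0.0, 0.6]
grip_width: 0.0427
gripper_force: 0.0
```

```bash
python3 -c "
from go import *
delta([.5738,.0466,.0736],toolR([-.551,.158,.8195],np.radians(-16)))"
```

```text
at [0.5497 0.053  0.1098] off [ 0.003 -0.002  0.293] rot [-0.0002 -0.0016 -0.0002]
```

{"op": "drive_tool", "data": {
  "force": 60,
  "rows": [
    {"offset": [0.003, -0.002, 0.1], "rotation": [0, 0, 0], "claw": 0.5},
    {"offset": [0.003, -0.002, 0.2], "rotation": [0, 0, 0], "claw": 0.5},
    {"offset": [0.003, -0.002, 0.27], "rotation": [0, 0, 0], "claw": 0.5},
    {"offset": [0.003, -0.002, 0.285], "rotation": [0, 0, 0], "claw": 0.5},
    {"offset": [0.003, -0.002, 0.285], "rotation": [0, 0, 0], "claw": 0.5}
  ]
}}

```text
clock: 14.13
tcp_pos: [0.5731, 0.047, 0.0748]
orientation: [2.085, 1.573, 0.499]
contact_force: [-0.0, -0.4, 0.4]
grip_width: 0.043
gripper_force: 0.0
```

{"op": "drive_tool", "data": {
  "rows": [
    {"offset": [0, 0, 0], "rotation": [0, 0, 0], "claw": 0.35},
    {"offset": [0, 0, 0], "rotation": [0, 0, 0], "claw": 0.25},
    {"offset": [0, 0, 0], "rotation": [0, 0, 0], "claw": 0.15},
    {"offset": [0, 0, 0], "rotation": [0, 0, 0], "claw": 0.05},
    {"offset": [0, 0, 0], "rotation": [0, 0, 0], "claw": 0},
    {"offset": [0, 0, 0], "rotation": [0, 0, 0], "claw": 0},
    {"offset": [0, 0, 0], "rotation": [0, 0, 0], "claw": 0}
  ]
}}

```text
clock: 14.72
tcp_pos: [0.5729, 0.0474, 0.0753]
orientation: [2.084, 1.573, 0.5]
contact_force: [-5.0, 0.6, 6.5]
grip_width: 0.0135
gripper_force: 58.6
```

{"op": "drive_tool", "data": {
  "rows": [
    {"offset": [0, 0, -0.03], "rotation": [0, 0, 0], "claw": 0},
    {"offset": [0, 0, -0.08], "rotation": [0, 0, 0], "claw": 0},
    {"offset": [0, 0, -0.16], "rotation": [0, 0, 0], "claw": 0},
    {"offset": [0, 0, -0.26], "rotation": [0, 0, 0], "claw": 0},
    {"offset": [0, 0, -0.38], "rotation": [0, 0, 0], "claw": 0},
    {"offset": [0, 0, -0.5], "rotation": [0, 0, 0], "claw": 0},
    {"offset": [0, 0, -0.62], "rotation": [0, 0, 0], "claw": 0},
    {"offset": [0, 0, -0.67], "rotation": [0, 0, 0], "claw": 0},
    {"offset": [0, 0, -0.67], "rotation": [0, 0, 0], "claw": 0}
  ]
}}

```text
clock: 15.47
tcp_pos: [0.5168, 0.0632, 0.1582]
orientation: [2.085, 1.574, 0.502]
contact_force: [-0.3, 0.1, -3.4]
grip_width: 0.0128
gripper_force: 58.8
```

```bash
python3 -c "
from go import *
print(get_obs()['grip_width'],get_obs()['gripper_force'])
delta([.53,-.05,.31],toolR([0,0,1],np.radians(-12)))"
for w in wrist2; do :; done
```

```text
0.01276151115720733 58.83408486843109
at [0.5174 0.0626 0.1568] off [-0.696  0.821 -0.675] rot [ 0.305   0.0087 -0.0331]
```

{"op": "drive_tool", "data": {
  "rows": [
    {"offset": [-0.03, 0.05, -0.05], "rotation": [0, 0, 0], "claw": 0},
    {"offset": [-0.1, 0.15, -0.13], "rotation": [0.02, 0, 0], "claw": 0},
    {"offset": [-0.2, 0.27, -0.23], "rotation": [0.06, 0, 0], "claw": 0},
    {"offset": [-0.3, 0.39, -0.33], "rotation": [0.1, 0, -0.01], "claw": 0},
    {"offset": [-0.4, 0.5, -0.42], "rotation": [0.15, 0.003, -0.015], "claw": 0},
    {"offset": [-0.5, 0.62, -0.52], "rotation": [0.2, 0.005, -0.02], "claw": 0},
    {"offset": [-0.6, 0.73, -0.6], "rotation": [0.25, 0.007, -0.027], "claw": 0},
    {"offset": [-0.67, 0.8, -0.65], "rotation": [0.29, 0.008, -0.031], "claw": 0},
    {"offset": [-0.696, 0.82, -0.675], "rotation": [0.305, 0.009, -0.033], "claw": 0},
    {"offset": [-0.696, 0.82, -0.675], "rotation": [0.305, 0.009, -0.033], "claw": 0},
    {"offset": [-0.696, 0.82, -0.675], "rotation": [0.305, 0.009, -0.033], "claw": 0}
  ]
}}

```text
clock: 16.58
tcp_pos: [0.5325, -0.0537, 0.3162]
orientation: [2.438, 1.964, 0.017]
contact_force: [0.6, -1.4, -1.9]
grip_width: 0.0128
gripper_force: 59.0
```

```bash
python3 - <<'E'
from go import *
delta([.53,-.05,.31],toolR([0,0,1],np.radians(-12)))
p,R=now(2); print(R.round(4))
# plate pose in hand, from side and scene: blue points
for n_ in ('side','scene'):
    d=shot(n_,n_+'6.png');P=cloud(d);h=cv2.cvtColor(d['frame'],cv2.COLOR_RGB2HSV)
    m=cv2.inRange(h,np.array((105,100,30)),np.array((125,255,255)))
    Q=P[m>0]; Q=Q[(abs(Q[:,0]-.53)<.1)&(abs(Q[:,1]+.05)<.13)&(abs(Q[:,2]-.283)<.04)]
    if len(Q)<20: print(n_,len(Q));continue
    for _ in range(5):
        c=Q.mean(0);nn=np.linalg.svd(Q-c)[2][2];nn*=np.sign(nn[2]);Q=Q[abs((Q-c)@nn)<.004]
    print(n_,len(Q),c.round(4),nn.round(4),Q.min(0).round(3),Q.max(0).round(3))
    k=cv2.minAreaRect((Q[:,:2]*1000).astype(np.float32)); print(k)
# pins, from wrist2/side0 refine: gather later
E
```

```text
at [ 0.532  -0.0528  0.3099] off [ 0.015 -0.017 -0.001] rot [ 0.0043  0.0011 -0.0033]
[[ 0.2105  0.9776  0.0079]
 [ 0.9776 -0.2105 -0.0056]
 [-0.0038  0.0089 -1.    ]]
side 350 [ 0.519  -0.0716  0.2826] [-0.0091  0.0035  1.    ] [ 0.477 -0.131  0.278] [0.574 0.027 0.285]
((527.5224609375, -50.75867462158203), (153.35423278808594, 75.96058654785156), 78.47239685058594)
scene 244 [ 0.5219 -0.0371  0.2811] [-0.0093  0.0111  0.9999] [ 0.479 -0.125  0.278] [0.576 0.03  0.284]
((526.896240234375, -45.198028564453125), (152.76441955566406, 78.66957092285156), 74.7999267578125)
```

{"op": "drive_tool", "data": {
  "rows": [
    {"offset": [-0.06, 0.01, 0], "rotation": [0.004, 0.001, -0.003], "claw": 0},
    {"offset": [-0.2, 0.04, 0], "rotation": [0.004, 0.001, -0.003], "claw": 0},
    {"offset": [-0.36, 0.08, 0], "rotation": [0.004, 0.001, -0.003], "claw": 0},
    {"offset": [-0.52, 0.12, 0], "rotation": [0.004, 0.001, -0.003], "claw": 0},
    {"offset": [-0.68, 0.15, 0], "rotation": [0.004, 0.001, -0.003], "claw": 0},
    {"offset": [-0.84, 0.19, 0], "rotation": [0.004, 0.001, -0.003], "claw": 0},
    {"offset": [-0.98, 0.22, 0], "rotation": [0.004, 0.001, -0.003], "claw": 0}
  ]
}}

```text
clock: 17.57
tcp_pos: [0.5308, -0.2016, 0.3105]
orientation: [2.435, 1.98, 0.002]
contact_force: [-0.3, 0.3, -2.4]
grip_width: 0.0133
gripper_force: 59.7
```

{"op": "drive_tool", "data": {
  "rows": [
    {"offset": [-0.14, 0.03, 0], "rotation": [0, 0, 0], "claw": 0},
    {"offset": [-0.28, 0.06, 0], "rotation": [0, 0, 0], "claw": 0},
    {"offset": [-0.42, 0.09, 0], "rotation": [0, 0, 0], "claw": 0},
    {"offset": [-0.56, 0.12, 0], "rotation": [0, 0, 0], "claw": 0},
    {"offset": [-0.7, 0.15, 0], "rotation": [0, 0, 0], "claw": 0},
    {"offset": [-0.84, 0.19, 0], "rotation": [0, 0, 0], "claw": 0},
    {"offset": [-0.98, 0.22, 0], "rotation": [0, 0, 0], "claw": 0}
  ]
}}

```text
clock: 18.15
tcp_pos: [0.5336, -0.3512, 0.3105]
orientation: [2.435, 1.981, 0.002]
contact_force: [0.9, 0.3, -2.6]
grip_width: 0.0135
gripper_force: 59.7
```

{"op": "drive_tool", "data": {
  "rows": [
    {"offset": [-0.14, 0.03, 0], "rotation": [0, 0, 0], "claw": 0},
    {"offset": [-0.28, 0.06, 0], "rotation": [0, 0, 0], "claw": 0},
    {"offset": [-0.42, 0.09, 0], "rotation": [0, 0, 0], "claw": 0},
    {"offset": [-0.56, 0.12, 0], "rotation": [0, 0, 0], "claw": 0},
    {"offset": [-0.7, 0.15, 0], "rotation": [0, 0, 0], "claw": 0},
    {"offset": [-0.84, 0.19, 0], "rotation": [0, 0, 0], "claw": 0},
    {"offset": [-0.94, 0.21, 0], "rotation": [0, 0, 0], "claw": 0},
    {"offset": [-0.98, 0.22, 0], "rotation": [0, 0, 0], "claw": 0},
    {"offset": [-0.98, 0.22, 0], "rotation": [0, 0, 0], "claw": 0}
  ]
}}

```text
clock: 18.9
tcp_pos: [0.5351, -0.5027, 0.3102]
orientation: [2.438, 1.978, 0.001]
contact_force: [1.2, 0.2, -3.1]
grip_width: 0.0131
gripper_force: 59.6
```

```bash
python3 - <<'E'
from go import *
p,R=now(3); print(p,R.round(4))
d=shot('wrist','wrist7.png'); print(-d['R'].T@d['t'])
im=cv2.resize(d['frame'],(800,600),interpolation=cv2.INTER_CUBIC)
cv2.imwrite('pics/w7.png',im[...,::-1])
E
python3 m3.py wrist7
```

```text
[ 0.53621895 -0.50060994  0.31055201] [[ 2.037e-01  9.790e-01  2.800e-03]
 [ 9.790e-01 -2.037e-01  2.000e-04]
 [ 8.000e-04  2.700e-03 -1.000e+00]]
[ 0.5510952  -0.42900329  0.43393572]
block [ 0.5636 -0.37   -0.2026] -5757.043994410957 -11.607321629509913 z 0.04433750794343835
```

View pics/w7.png

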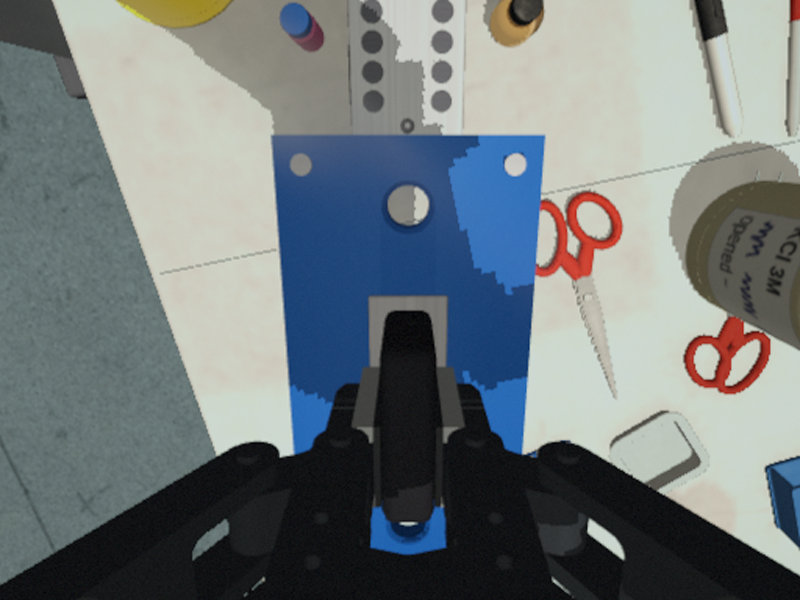

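The view shows the plate's +y hole at (408,206) and the block's −y pin tip at (407,125), with the plate edges parallel to the block. I'll compute the relative move.

```bash
python3 - <<'E'
from go import *
d=dict(np.load('pics/wrist7.npz')); p,R=now(4)
c=lambda U,V:((U+.5)/1.5625-.5,(V+.5)/1.5625-.5)
hole=onz(d,*c(408.5,206.5),p[2]-.024); tip=onz(d,*c(407,125.5),.073)
print('hole tool',R.T@(hole-p),'tip',tip,'tip tool',R.T@(tip-p))
# refine: pin tip & hole sub-pixel via crops
g=cv2.cvtColor(d['frame'],cv2.COLOR_RGB2GRAY)
u,v=map(int,c(407,125.5)); print(g[v-6:v+7,u-6:u+7])
P=cloud(d); h=cv2.cvtColor(d['frame'],cv2.COLOR_RGB2HSV)
m=((h[...,0]>105)&(h[...,0]<125)&(h[...,1]>100)).astype(np.uint8)
u,v=map(int,c(408,206)); a=1-m[v-25:v+26,u-25:u+26]
k,l,st,ce=cv2.connectedComponentsWithStats(a); i=l[25,25]; print(st[i],ce[i]+[u-25,v-25])
Q=P[(m>0)];Q=Q[abs(Q[:,2]-p[2]+.024)<.01]; print('plate top z',np.median(Q[:,2]),p[2])
L=(Q-p)@R; print(np.percentile(L,[.3,99.7],axis=0))
a=np.radians(-11.6); y=np.array([-np.sin(a),np.cos(a),0]); print('centre from -pin',tip+.055*y)
# both pins in wrist2 by predicted location
E
```

```text
hole tool [0.05620287 0.00033069 0.02401514] tip [ 0.55393562 -0.41799288  0.073     ] tip tool [ 0.08451743 -0.00048573  0.23816138]
[[139 141 140 137 137 137 137 135 137 139 139 138 135]
 [138 140 139 138 126 125 117 117 128 137 139 136 136]
 [138 140 140 128 103  95  78  79  99 120 135 138 136]
 [137 140 135 107  84  81  79  77  75  88 118 135 135]
 [138 140 120  89  84  94 109 106  83  72  86 128 135]
 [139 139 105  84  83 118 135 132  98  74  71 126 136]
 [138 140 102  81  83 128 136 137 106  77  70 119 136]
 [137 139 110  86  84 113 125 125  96  75  76 119 133]
 [138 139 119  89  82  86  93  96  78  71  83 129 137]
 [138 140 127 103  84  79  77  75  73  77 109 133 137]
 [136 139 138 128  96  78  76  74  87 111 136 138 136]
 [130 133 132 131 115 104  95  99 112 129 133 131 131]
 [107 108 108 108 107 107  98 104 106 108 107 107 104]]
[ 13  12  27  27 573] [260.92146597 130.89179756]
plate top z 0.2840088039482427 0.31114079526692984
[[-0.06427822 -0.03744233  0.02544961]
 [ 0.0751139   0.037706    0.03154293]]
centre from -pin [ 0.56499491 -0.36411624  0.073     ]
```

```bash
python3 - <<'E'
from go import *
for n_ in ('side0','scene0','wrist1','wrist2'):
    d=dict(np.load('pics/%s.npz'%n_));P=cloud(d);h=cv2.cvtColor(d['frame'],cv2.COLOR_RGB2HSV)
    m=((h[...,0]<8)|(h[...,0]>172))&(h[...,1]>120)&(h[...,2]>60)
    Q=P[m];Q=Q[(abs(Q[:,0]-.55)<.1)&(Q[:,1]<-.1)&(Q[:,1]>-.33)&(Q[:,2]>.1)]
    if len(Q): i=Q[:,1].argsort()[:4]; print(n_,len(Q),Q[i].round(3).tolist())
    for X in [(.565,-.3638,.0)]: pass
delta([.5644,-.3646,.25],toolR([0,0,1],np.radians(-11.6)))
E
```

```text
side0 144 [[0.563, -0.247, 0.185], [0.563, -0.242, 0.186], [0.564, -0.236, 0.189], [0.564, -0.232, 0.193]]
scene0 61 [[0.561, -0.197, 0.205], [0.556, -0.197, 0.206], [0.553, -0.192, 0.165], [0.556, -0.188, 0.166]]
wrist1 747 [[0.566, -0.249, 0.181], [0.565, -0.249, 0.181], [0.565, -0.248, 0.183], [0.566, -0.248, 0.181]]
wrist2 3508 [[0.564, -0.25, 0.182], [0.565, -0.25, 0.18], [0.565, -0.25, 0.182], [0.566, -0.25, 0.181]]
at [ 0.536  -0.5016  0.3111] off [ 0.933 -0.003  0.407] rot [ 0.0016  0.0001 -0.0017]
```

{"op": "drive_tool", "data": {
  "rows": [
    {"offset": [0.05, 0, 0], "rotation": [0.0016, 0, -0.0017], "claw": 0},
    {"offset": [0.18, 0, 0], "rotation": [0.0016, 0, -0.0017], "claw": 0},
    {"offset": [0.33, 0, 0], "rotation": [0.0016, 0, -0.0017], "claw": 0},
    {"offset": [0.48, 0, 0], "rotation": [0.0016, 0, -0.0017], "claw": 0},
    {"offset": [0.63, 0, 0], "rotation": [0.0016, 0, -0.0017], "claw": 0},
    {"offset": [0.77, 0, 0], "rotation": [0.0016, 0, -0.0017], "claw": 0},
    {"offset": [0.88, -0.003, 0], "rotation": [0.0016, 0, -0.0017], "claw": 0},
    {"offset": [0.933, -0.003, 0.04], "rotation": [0.0016, 0, -0.0017], "claw": 0},
    {"offset": [0.933, -0.003, 0.15], "rotation": [0.0016, 0, -0.0017], "claw": 0},
    {"offset": [0.933, -0.003, 0.3], "rotation": [0.0016, 0, -0.0017], "claw": 0},
    {"offset": [0.933, -0.003, 0.45], "rotation": [0.0016, 0, -0.0017], "claw": 0},
    {"offset": [0.933, -0.003, 0.6], "rotation": [0.0016, 0, -0.0017], "claw": 0},
    {"offset": [0.933, -0.003, 0.75], "rotation": [0.0016, 0, -0.0017], "claw": 0},
    {"offset": [0.933, -0.003, 0.9], "rotation": [0.0016, 0, -0.0017], "claw": 0},
    {"offset": [0.933, -0.003, 1], "rotation": [0.0016, 0, -0.0017], "claw": 0},
    {"offset": [0.933, -0.003, 1], "rotation": [0.0016, 0, -0.0017], "claw": 0}
  ]
}}

```text
clock: 20.83
tcp_pos: [0.5621, -0.364, 0.1565]
orientation: [-2.43, -1.981, 0.005]
contact_force: [0.7, 0.4, -3.4]
grip_width: 0.0133
gripper_force: 59.4
```

```bash
python3 - <<'E'
from go import *
delta([.5644,-.3646,.120],toolR([0,0,1],np.radians(-11.6)),6)
d=shot('wrist','wrist8.png'); u=(260,130)
im=cv2.resize(d['frame'][40:220,160:380],(733,600),interpolation=cv2.INTER_CUBIC); cv2.imwrite('pics/w8.png',im[...,::-1])
E
```

```text
at [ 0.5647 -0.3655  0.1614] off [ 0.006 -0.003  0.276] rot [ 0.0002  0.0003 -0.0003]
```

View pics/w8.png

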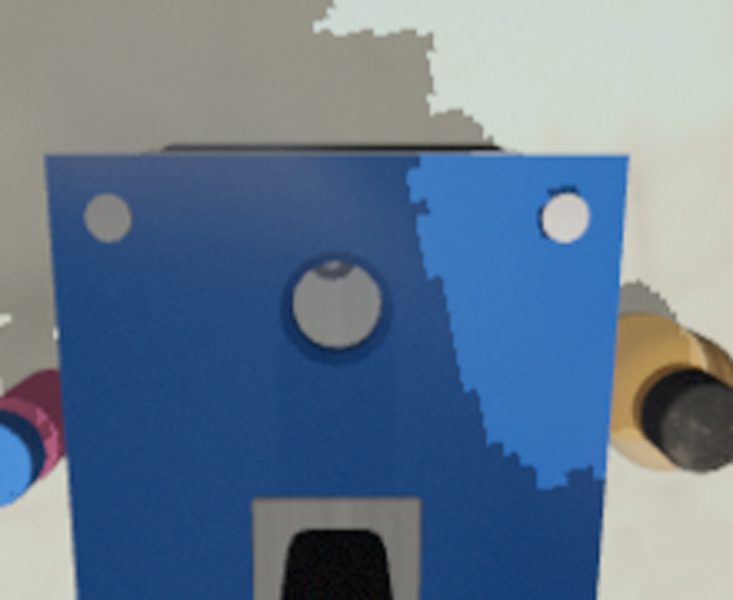

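The +y pin shows centred through the +y hole, at (335,268) in the crop. I'll check that position against the prediction.

```bash
python3 - <<'E'
from h import *
d=dict(np.load('pics/wrist8.npz'))
a=np.radians(-11.6); y=np.array([-np.sin(a),np.cos(a),0])
for c in ([.5648,-.364,0],):
    t=np.array(c)+.055*y
    q=np.array([proj(d,t+[0,0,.073]),proj(d,t+[0,0,.073]-.0018*y),proj(d,t+[0,0,.063]-.005*y),proj(d,t+[0,0,.045]-.005*y)])
    print(((q-[160,40]+.5)*3.333).round(1))
    # hole rim centre
    e=np.array([.5647,-.3655,.1614]); x=np.array([.2015,.979,0])
    print(((proj(d,e+.0556*x-[0,0,.026])-[160,40]+.5)*3.333).round(1), 3.333*K(d)/.145*.0062, 3.333*K(d)/.36*.001)
E
```

```text
[[331.2 261.1]
 [331.3 270.8]
 [331.5 282.9]
 [331.7 274.7]]
[331.5 304.2] 47.138511825588175 3.0623137162680494
```

{"op": "drive_tool", "data": {
  "rows": [
    {"offset": [0.006, -0.002, 0.08], "rotation": [0, 0, 0], "claw": 0},
    {"offset": [0.006, -0.002, 0.16], "rotation": [0, 0, 0], "claw": 0},
    {"offset": [0.006, -0.002, 0.24], "rotation": [0, 0, 0], "claw": 0},
    {"offset": [0.006, -0.002, 0.3], "rotation": [0, 0, 0], "claw": 0},
    {"offset": [0.006, -0.002, 0.33], "rotation": [0, 0, 0], "claw": 0},
    {"offset": [0.006, -0.002, 0.33], "rotation": [0, 0, 0], "claw": 0},
    {"offset": [0.006, -0.002, 0.33], "rotation": [0, 0, 0], "claw": 0}
  ]
}}

```text
clock: 21.77
tcp_pos: [0.5643, -0.3641, 0.1109]
orientation: [-2.435, -1.985, 0.001]
contact_force: [0.6, -0.7, -2.9]
grip_width: 0.0132
gripper_force: 59.7
```

{"op": "drive_tool", "data": {
  "rows": [
    {"offset": [0, 0, 0.02], "rotation": [0, 0, 0], "claw": 0},
    {"offset": [0, 0, 0.04], "rotation": [0, 0, 0], "claw": 0},
    {"offset": [0, 0, 0.06], "rotation": [0, 0, 0], "claw": 0},
    {"offset": [0, 0, 0.06], "rotation": [0, 0, 0], "claw": 0}
  ]
}}

```text
clock: 22.1
tcp_pos: [0.5641, -0.3639, 0.1018]
orientation: [-2.434, -1.985, 0.001]
contact_force: [-0.9, 0.2, -3.2]
grip_width: 0.0131
gripper_force: 59.7
```

{"op": "drive_tool", "data": {
  "rows": [
    {"offset": [0, 0, 0.015], "rotation": [0, 0, 0], "claw": 0},
    {"offset": [0, 0, 0.03], "rotation": [0, 0, 0], "claw": 0},
    {"offset": [0, 0, 0.03], "rotation": [0, 0, 0], "claw": 0}
  ]
}}

```text
clock: 22.35
tcp_pos: [0.5642, -0.364, 0.0974]
orientation: [-2.434, -1.985, 0.001]
contact_force: [-0.4, -1.1, -3.3]
grip_width: 0.0127
gripper_force: 59.7
```

{"op": "drive_tool", "data": {
  "rows": [
    {"offset": [0, 0, 0.015], "rotation": [0, 0, 0], "claw": 0},
    {"offset": [0, 0, 0.03], "rotation": [0, 0, 0], "claw": 0},
    {"offset": [0, 0, 0.03], "rotation": [0, 0, 0], "claw": 0}
  ]
}}

```text
clock: 22.6
tcp_pos: [0.5641, -0.364, 0.0928]
orientation: [-2.434, -1.985, 0.001]
contact_force: [-0.7, -0.1, -3.1]
grip_width: 0.013
gripper_force: 59.7
```

{"op": "drive_tool", "data": {
  "rows": [
    {"offset": [0, 0, 0.015], "rotation": [0, 0, 0], "claw": 0},
    {"offset": [0, 0, 0.03], "rotation": [0, 0, 0], "claw": 0},
    {"offset": [0, 0, 0.03], "rotation": [0, 0, 0], "claw": 0}
  ]
}}

```text
clock: 22.85
tcp_pos: [0.5641, -0.3639, 0.0883]
orientation: [-2.434, -1.985, 0.001]
contact_force: [-0.4, -0.5, -2.6]
grip_width: 0.0134
gripper_force: 59.7
```

{"op": "drive_tool", "data": {
  "rows": [
    {"offset": [0, 0, 0.01], "rotation": [0, 0, 0], "claw": 0},
    {"offset": [0, 0, 0.02], "rotation": [0, 0, 0], "claw": 0},
    {"offset": [0, 0, 0.02], "rotation": [0, 0, 0], "claw": 0}
  ]
}}

```text
clock: 23.1
tcp_pos: [0.5642, -0.364, 0.0855]
orientation: [-2.435, -1.985, 0.001]
contact_force: [0.2, 1.0, -2.8]
grip_width: 0.0129
gripper_force: 59.7
```

{"op": "drive_tool", "data": {
  "rows": [
    {"offset": [0, 0, 0.01], "rotation": [0, 0, 0], "claw": 0},
    {"offset": [0, 0, 0.02], "rotation": [0, 0, 0], "claw": 0},
    {"offset": [0, 0, 0.02], "rotation": [0, 0, 0], "claw": 0}
  ]
}}

```text
clock: 23.35
tcp_pos: [0.5642, -0.364, 0.0825]
orientation: [-2.435, -1.985, 0.001]
contact_force: [-0.1, 0.1, -3.1]
grip_width: 0.013
gripper_force: 59.7
```

{"op": "drive_tool", "data": {
  "rows": [
    {"offset": [0, 0, 0.007], "rotation": [0, 0, 0], "claw": 0},
    {"offset": [0, 0, 0.014], "rotation": [0, 0, 0], "claw": 0},
    {"offset": [0, 0, 0.014], "rotation": [0, 0, 0], "claw": 0}
  ]
}}

```text
clock: 23.6
tcp_pos: [0.5643, -0.364, 0.0805]
orientation: [-2.435, -1.985, 0.001]
contact_force: [0.8, 0.8, -2.1]
grip_width: 0.0133
gripper_force: 59.7
```

{"op": "drive_tool", "data": {
  "rows": [
    {"offset": [0, 0, 0.004], "rotation": [0, 0, 0], "claw": 0},
    {"offset": [0, 0, 0.008], "rotation": [0, 0, 0], "claw": 0},
    {"offset": [0, 0, 0.008], "rotation": [0, 0, 0], "claw": 0}
  ]
}}

```text
clock: 23.85
tcp_pos: [0.5643, -0.3641, 0.0794]
orientation: [-2.435, -1.985, 0.001]
contact_force: [0.4, -0.1, -1.4]
grip_width: 0.0126
gripper_force: 59.7
```

{"op": "drive_tool", "data": {
  "rows": [
    {"offset": [0, 0, 0.004], "rotation": [0, 0, 0], "claw": 0},
    {"offset": [0, 0, 0.007], "rotation": [0, 0, 0], "claw": 0},
    {"offset": [0, 0, 0.007], "rotation": [0, 0, 0], "claw": 0}
  ]
}}

```text
clock: 24.1
tcp_pos: [0.5645, -0.3643, 0.0789]
orientation: [2.435, 1.985, -0.0]
contact_force: [-1.0, 0.2, 0.2]
grip_width: 0.0129
gripper_force: 60.2
```

{"op": "drive_tool", "data": {
  "rows": [
    {"offset": [0, 0, 0.003], "rotation": [0, 0, 0], "claw": 0},
    {"offset": [0, 0, 0.005], "rotation": [0, 0, 0], "claw": 0},
    {"offset": [0, 0, 0.005], "rotation": [0, 0, 0], "claw": 0}
  ]
}}

```text
clock: 24.35
tcp_pos: [0.5645, -0.3643, 0.0788]
orientation: [2.435, 1.985, -0.0]
contact_force: [-2.3, 0.5, 6.2]
grip_width: 0.013
gripper_force: 61.0
```

{"op": "drive_tool", "data": {
  "force": 20,
  "rows": [
    {"offset": [0, 0, 0], "rotation": [0, 0, 0], "claw": 0},
    {"offset": [0, 0, 0], "rotation": [0, 0, 0], "claw": 0.15},
    {"offset": [0, 0, 0], "rotation": [0, 0, 0], "claw": 0.25},
    {"offset": [0, 0, 0], "rotation": [0, 0, 0], "claw": 0.35},
    {"offset": [0, 0, 0], "rotation": [0, 0, 0], "claw": 0.45},
    {"offset": [0, 0, 0], "rotation": [0, 0, 0], "claw": 0.45},
    {"offset": [0, 0, 0], "rotation": [0, 0, 0], "claw": 0.45}
  ]
}}

```text
clock: 24.93
tcp_pos: [0.5644, -0.3642, 0.0777]
orientation: [2.435, 1.985, -0.0]
contact_force: [-1.1, -0.1, 0.1]
grip_width: 0.0384
gripper_force: 0.0
```

{"op": "drive_tool", "data": {
  "rows": [
    {"offset": [0, 0, -0.06], "rotation": [0, 0, 0], "claw": 0.45},
    {"offset": [0, 0, -0.15], "rotation": [0, 0, 0], "claw": 0.45},
    {"offset": [0, 0, -0.3], "rotation": [0, 0, 0], "claw": 0.45},
    {"offset": [0, 0, -0.5], "rotation": [0, 0, 0], "claw": 0.45},
    {"offset": [0, 0, -0.7], "rotation": [0, 0, 0], "claw": 0.45},
    {"offset": [0, 0, -0.9], "rotation": [0, 0, 0], "claw": 0.45},
    {"offset": [0, 0, -1], "rotation": [0, 0, 0], "claw": 0.45},
    {"offset": [0, 0, -1], "rotation": [0, 0, 0], "claw": 0.45},
    {"offset": [0, 0, -1], "rotation": [0, 0, 0], "claw": 0.45}
  ]
}}

```text
clock: 25.68
tcp_pos: [0.565, -0.3646, 0.2302]
orientation: [2.432, 1.983, 0.002]
contact_force: [0.1, -0.3, -0.8]
grip_width: 0.0385
gripper_force: 0.0
```

```bash
python3 - <<'E'
from go import *
print(now(3)[0])
for n_ in('wrist','side'):
    d=shot(n_,n_+'9.png');P=cloud(d);h=cv2.cvtColor(d['frame'],cv2.COLOR_RGB2HSV)
    m=(h[...,0]>105)&(h[...,0]<125)&(h[...,1]>100)
    Q=P[m];Q=Q[(abs(Q[:,0]-.565)<.06)&(abs(Q[:,1]+.364)<.09)&(Q[:,2]>.03)&(Q[:,2]<.08)]
    for _ in range(4):
        c=Q.mean(0);nn=np.linalg.svd(Q-c)[2][2];nn*=np.sign(nn[2]);Q=Q[abs((Q-c)@nn)<.004]
    print(n_,len(Q),c,nn.round(4),cv2.minAreaRect((Q[:,:2]*1000).astype(np.float32)))
    if n_=='side':
        P=P.reshape(-1,3);q=P[(abs(P[:,0]-.436)<.03)&(abs(P[:,1]-.198)<.03)&(P[:,2]>.02)&(P[:,2]<.2)];print(np.median(q,0),q.max(0))
w=cv2.resize(shot('wrist')['frame'],(480,360)); s=cv2.resize(d['frame'][130:310,150:390],(480,360),interpolation=cv2.INTER_CUBIC)
cv2.imwrite('pics/fin.png',np.vstack([w[:240],s])[...,::-1])
E
```

```text
[ 0.56398882 -0.36378206  0.22754895]
wrist 10543 [ 0.56574256 -0.35904318  0.05231965] [0.e+00 3.e-04 1.e+00] ((551.6991577148438, -362.1136779785156), (149.42138671875, 101.27471160888672), 78.35142517089844)
side 751 [ 0.55345015 -0.37958861  0.05288475] [ 0.0025 -0.0042  1.    ] ((563.50341796875, -364.04522705078125), (151.515625, 78.36032104492188), 79.07322692871094)
[0.43023805 0.187801   0.10568389] [0.44704046 0.21463262 0.17414631]
```

View pics/fin.png

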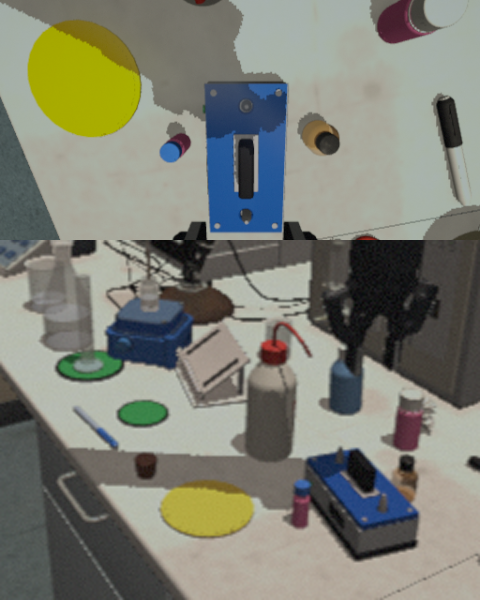

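The plate lies flat on the heater with its top at z = 0.0525 and both pins through it, at (247,105) and (246,214). The cylinder is upright on the large green mat, and the bystanders have not moved.

```bash
python3 -c "
from bench import hand_in
print(hand_in())"
```

```text
the job is handed in; nothing more can be done
None
```

The job is handed in: the cylinder stands upright on the large green mat, the cover plate lies flush over both dowel pins of the heater, and the bystanders look unmoved; the hand-in returned no verdict.

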